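# Dose and stir the parts-wash bowl

## Robot

A 6-joint arm with a two-finger parallel gripper is mounted at the origin on the work surface. World frame = base frame: x ahead of the robot, y to its left, z up, the work surface at z = 0. Lengths are in m, angles in rad, forces in N, time in s.
With the tool pointing down it reaches from about 0.4 to 0.825 m from the base axis. Payload 7 kg.
Tool frame: the origin (TCP) lies midway between the tips of the shut fingers; the grasp point (between the pads) lies 19 mm behind it (env.hold_point_z is the distance from the TCP to the grasp point, in m); z points along the fingers, y is the line along which they close (so a half turn about z gives the same grasp; the last joint's range is limited). The gripper opens to 88 mm and grips with 3 to 60 N. Pads are 19 mm wide; open, the fingers measure 130 mm over their backs; the gripper's body (78 mm by 193 mm) begins 47 mm behind the grasp point.
Start: joints at [1.504, 0.359, 0.012, 0, -1.224, -0.288], TCP at [0.235, 0.633, 0.227] pointing down, gripper open.
Joint ranges: [-3.07, 3.07], [-1.43, 2.12], [-1.02, 1.25], [-3.03, 1.67], [-3.05, -0], [-3.03, 3.03]. Speed limits (rad/s): [2.39, 2.39, 3.01, 3.14, 3.14, 3.14].

## Interface

Orientations are given as a rotation vector (axis times angle).
In Python, from bench import sensors, imaging, finish_job, cut_out, place_of, env gives the robot as it stands.
- The arm moves only by the tool apply_moves, never from a script. Its argument "rows" is a list of rows, each an object of numbers: "x", "y", "z": the shift along the tool's x, y, z scaled (see below); "wx", "wy", "wz": the turn, a rotation vector about the tool's x, y, z scaled (see below); "gripper": the closure, from 0 (fully open) to 1 (shut). In form: [{"x": .., "y": .., "z": .., "wx": .., "wy": .., "wz": .., "gripper": ..}, ...]. A call has 1 to 8 rows; each row shifts and turns the commanded pose from where the row before left it, along the tool's axes as they then stand; what a row does not reach is not made up. The controller multiplies each number of a shift by 0.15 m and each number of a turn by 90 degrees. A row lasts 1/12 s, in which the tool goes at most 41.7 mm and 7.16 degrees, less where a joint would pass 70% of its speed; a pose out of reach is approached as far as the arm can. A call with a number of a shift or a turn outside -1 to 1 is refused whole. A call with a gripper value outside its range is refused whole. The fingers move at their own pace and stop on an object; "force" is the grip in N (left out, the last holds). Time passes only in rows, so rows that do not move let the fingers close. It gives the time, the measured TCP pose, the force, the opening and the grip force at its end, in the units of the state.
- sensors.sense(): the state, without advancing time (a new reading comes with each control period).
- imaging.snapshot(name): name is "scene" or "top"; returns a dict with "image" (480x640x3 uint8, red, green, blue), "mtx" (3x3 intrinsics, pixels), "k1" (the pictures are not rectified: a ray, as slopes to the right and down, at radius r is drawn at 1 + k1 r^2 times it, then the intrinsics apply), "position" and "attitude" of the camera in the world. Camera axes: x right, y down, z forward; pixel columns grow to the right and rows downward; lengths in m; the calibration is good to about 2 mm. A picture is of the moment at which its call begins. There is no depth.
- finish_job(): hands the job in; it is judged then, once.
Trained networks look in a picture, given as the dict that the camera call returned (one of the last four; its "shot" number tells which), for a name from the list of things; names that differ only in an ending like _2 or _b are one class to them, and where a whole thing is asked for, a point or a joint stands for the part that bears it (a point fixed in the world has none). Each returns a list of dicts, best first, with "score" (0 to 1); they miss things now and then, are a little off and sometimes report something else, mostly with a low value. They report only what shows in the picture. A call takes as long as a camera call.
- cut_out(name, picture): "pixels" (480x640 bool, what is visible of it) and "location" ([column, row] in pixels, amid what is visible of it).
- place_of(name, picture): "location" ([column, row] in pixels: a listed point, or the origin of a listed thing).
The state is a dict: "clock": time; "joint_positions": joint angles; "qvel": joint speeds; "effort": joint torques, N m; "eef_pos": TCP position; "orientation": TCP orientation; "ft_force": force on the tool from outside, world axes, zero at the start; "torque": the same for the moment, N m; "finger_gap": finger opening in m; "gripper_force": force on a finger pad.
Only numpy, scipy, OpenCV 4.12 (cv2) and the standard library are available. Lean on these libraries where they do the work, as an engineer would, in place of code of your own. Each camera call takes 0.05 s, during which the arm holds its last target. There are 200 camera calls.

## Task

On the wash station, press the blue pump cap all the way down for a moment, without ramming it, and let it spring back up. Then take the stirring rod from its yellow cup and stir the black ferrite cores right round the bowl for about three turns with the rod's foot near the bottom, pushing cores out of their starting places but none out of the bowl. Stand the rod back upright in its cup, and leave everything else on the bench where it is.

Things in the scene. Friction and masses are not known exactly. Their poses are not given: they have to be found in the camera images.
- station: wash station fixed to the bench: aluminium base plate 150 x 310 x 10 mm, with a white cleaner canister with blue band (72 mm wide, shoulder 97 mm above the bench) and its pump at the +y end, and a steel bowl at the -y end. Origin: centre of the plate's underside on the bench; z up, y from bowl to canister. More than 45 N on any part of it counts as ramming
- pump_axis (a point): point on the canister's upright axis, 10 mm above the bench, below the middle of the blue pump cap: a flat disc 48 mm wide, 14 mm thick, on a grey neck that is set to a different height every time and stays put. The cap's top, when up, is anywhere from 131 to 161 mm above the bench; no pose reports it: find it by touch (or by camera)
- cap (a joint): travel of the blue pump cap, m: 0 up, 0.014 fully down on its hard stop. A spring pushes it up: 3 N to start it moving, 10 N at the bottom. A full press is more than 0.010, held a third of a second
- bowl_floor (a point): centre of the bowl's inner floor, 15 mm above the bench; axes as the station's. Bowl: steel, fixed, 128 mm wide inside, rim 60 mm above the bench. A thin steel spout (top 86 mm above the bench) ends over the bowl's +y edge, 55 mm from its axis. Rod circles of about 35 mm radius (rod's axis) push the cores round and clear the spout and wall; above 42 mm the shaft nears the spout
- holder: yellow cup on a dark round foot (72 mm across, 8 mm thick), fixed, 78 mm tall, 48 mm outside and 38 mm inside diameter; it holds the stirring rod upright. Origin: centre of its underside on the bench. It may stand at either side of the station
- holder_floor (a point): centre of the cup's inner floor, 12 mm above the bench, 66 mm below its rim
- rod: stirring rod, loose, 180 mm long, about 70 g, upright in the yellow cup: white round foot 22 mm wide, 20 mm long; white shaft 12 mm thick; orange handle of square section, 20 x 20 mm, sides along the rod's own x and y, 120 to 180 mm above the foot's underside. Origin: centre of the foot's underside; z along the rod to the handle
- core0: ferrite core 1 of 5, a loose black cylinder 22 mm in diameter and 20 mm high, about 25 g, starting upright in the bowl, its axis about 37 to 49 mm from the bowl's axis (the five are spread round the wall, the bowl's middle is free). Origin: centre of its underside
- core1: ferrite core 2 of 5, a loose black cylinder 22 mm in diameter and 20 mm high, about 25 g, starting upright in the bowl, its axis about 37 to 49 mm from the bowl's axis (the five are spread round the wall, the bowl's middle is free). Origin: centre of its underside
- core2: ferrite core 3 of 5, a loose black cylinder 22 mm in diameter and 20 mm high, about 25 g, starting upright in the bowl, its axis about 37 to 49 mm from the bowl's axis (the five are spread round the wall, the bowl's middle is free). Origin: centre of its underside
- core3: ferrite core 4 of 5, a loose black cylinder 22 mm in diameter and 20 mm high, about 25 g, starting upright in the bowl, its axis about 37 to 49 mm from the bowl's axis (the five are spread round the wall, the bowl's middle is free). Origin: centre of its underside
- core4: ferrite core 5 of 5, a loose black cylinder 22 mm in diameter and 20 mm high, about 25 g, starting upright in the bowl, its axis about 37 to 49 mm from the bowl's axis (the five are spread round the wall, the bowl's middle is free). Origin: centre of its underside
- aerosol: bystander: aluminium spray can with yellow band and red cap, 52 mm diameter, 148 mm tall, loose, upright, standing left or right of the station, where the holder is not. Origin: on its underside
- amber: bystander: amber jar with black cap, 56 mm diameter, 110 mm tall, loose. Origin: on its underside
- driver: bystander: screwdriver with red handle lying on the bench. Origin: on its underside
- brush: bystander: black-handled brush lying on the bench. Origin: on its underside
- spool: bystander: upright-axis spool of solder wire, 64 mm diameter, 44 mm tall. Origin: on its underside
- tray: bystander: small blue compartment tray, 120 x 90 x 30 mm, loose. Origin: on its underside

How it is judged:
On the way, in this order (a step that is already met when the one before it is completed fails the run):
1. the pump cap is pressed more than 10 of its 14 mm for 0.3 s (value of joint cap above 0.01 m), for 0.3 s.
2. the cap has sprung back up (value of joint cap below 0.002 m), for 0.1 s.
3. stirring: the rod's foot, within 25 mm of the bowl's floor, is at the bowl's +x side (12 mm or more from the middle) (x of rod in the frame of bowl_floor above 0.012 m and y of rod in the frame of bowl_floor between -0.012 and 0.012 m and horizontal distance between rod and bowl_floor below 0.06 m and z of rod in the frame of bowl_floor below 0.025 m).
4. then at the -x side (x of rod in the frame of bowl_floor below -0.012 m and y of rod in the frame of bowl_floor between -0.012 and 0.012 m and horizontal distance between rod and bowl_floor below 0.06 m and z of rod in the frame of bowl_floor below 0.025 m).
5. then at the +y side (y of rod in the frame of bowl_floor above 0.012 m and x of rod in the frame of bowl_floor between -0.012 and 0.012 m and horizontal distance between rod and bowl_floor below 0.06 m and z of rod in the frame of bowl_floor below 0.025 m).
6. then at the -y side, by when at least two cores are more than 15 mm from where they started (y of rod in the frame of bowl_floor below -0.012 m and x of rod in the frame of bowl_floor between -0.012 and 0.012 m and horizontal distance between rod and bowl_floor below 0.06 m and z of rod in the frame of bowl_floor below 0.025 m and (distance of each of core0, core1 from where it was at the start of the episode above 0.015 m or distance of each of core0, core2 from where it was at the start of the episode above 0.015 m or distance of each of core0, core3 from where it was at the start of the episode above 0.015 m or distance of each of core0, core4 from where it was at the start of the episode above 0.015 m or distance of each of core1, core2 from where it was at the start of the episode above 0.015 m or distance of each of core1, core3 from where it was at the start of the episode above 0.015 m or distance of each of core1, core4 from where it was at the start of the episode above 0.015 m or distance of each of core2, core3 from where it was at the start of the episode above 0.015 m or distance of each of core2, core4 from where it was at the start of the episode above 0.015 m or distance of each of core3, core4 from where it was at the start of the episode above 0.015 m)).
At the end, for the whole second after the job is handed in: the rod stands at rest in its cup again (foot within 10 mm of the cup's floor, leaning less than 0.35 rad), the cap is up (within 2 mm) and all five cores lie in the bowl (horizontal distance between rod and holder_floor below 0.012 m and z of rod in the frame of holder_floor below 0.01 m and angle between rod's own z axis and vertical below 0.35 rad and linear speed of rod below 0.02 m/s and value of joint cap below 0.002 m and horizontal distance between each of core0, core1, core2, core3, core4 and bowl_floor below 0.066 m and z of each of core0, core1, core2, core3, core4 in the frame of bowl_floor below 0.05 m); the robot touches nothing.
It fails at once if a force of more than 45 N on the wash station (contact force between anything else and station above 45 N).
It fails at once if a core out of the bowl (not (horizontal distance between each of core0, core1, core2, core3, core4 and bowl_floor below 0.066 m and z of each of core0, core1, core2, core3, core4 in the frame of bowl_floor below 0.05 m)).
It fails at once if a bystander moved more than 30 mm (distance of any of aerosol, amber, driver, brush, spool, tray from where it was at the start of the episode above 0.03 m).
It also fails if it takes over 72 s, if anything falls off the work surface, if the arm or the gripper's body presses on something with over 40 N, if the wrist force passes 120 N, or if a joint passes its speed limit or range.

## Working session

There is one attempt and no reset: what is moved stays moved. The work goes in short steps, Python scripts to look and compute and a tool call to move; the robot and the scene stay as the last step left them, time stands still between calls to the robot, and variables do not carry over. Pictures are saved under pics/ and viewed, at most 12 in all, crops included, and the job is handed in when it is done.

Besides the shell and the picture viewer there is one more tool, called as name(argument=value, ...) on one line, values as JSON. apply_moves: Moves the arm, as the interface text tells. Its arguments: {"type":"object","properties":{"rows":{"type":"array"},"force":{"type":"number"}},"required":["rows"]}

```bash
mkdir -p pics; ls; cat > h.py <<'E'
import numpy as np, cv2
from scipy.spatial.transform import Rotation as R
from bench import sensors, imaging, finish_job, cut_out, place_of, env
def rot(a):
    a=np.array(a,float)
    if a.shape==(3,3): return a
    return R.from_rotvec(a).as_matrix() if a.size==3 else R.from_quat(a).as_matrix()
def ray(p,uv):
    K=np.array(p["mtx"]);d=np.array([(uv[0]-K[0,2])/K[0,0],(uv[1]-K[1,2])/K[1,1]])
    s=d.copy()
    for _ in range(30): s=d/(1+p["k1"]*(s@s))
    v=rot(p["attitude"])@np.r_[s,1]; return np.array(p["position"],float),v/np.linalg.norm(v)
def atz(p,uv,z):
    o,v=ray(p,uv); return o+v*(z-o[2])/v[2]
def tri(rs):
    A=sum(np.eye(3)-np.outer(v,v) for o,v in rs); b=sum((np.eye(3)-np.outer(v,v))@o for o,v in rs)
    x=np.linalg.solve(A,b); return x,[np.linalg.norm(np.cross(x-o,v)) for o,v in rs]
def proj(p,X):
    c=rot(p["attitude"]).T@(np.array(X,float)-p["position"]); s=c[:2]/c[2]; s=s*(1+p["k1"]*(s@s))
    K=np.array(p["mtx"]); return np.array([K[0,0]*s[0]+K[0,2],K[1,1]*s[1]+K[1,2]])
def save(p,n): cv2.imwrite("pics/"+n,cv2.cvtColor(p["image"],cv2.COLOR_RGB2BGR))
E
python3 - <<'E'
from h import *
s=imaging.snapshot("scene");t=imaging.snapshot("top")
save(s,"s0.png");save(t,"t0.png")
for p in (s,t): print(p["position"],np.array(p["attitude"]).round(3).tolist(),p["k1"],p["mtx"])
for n in ["station","pump_axis","bowl_floor","holder","holder_floor","rod","aerosol","amber","spool","tray","core0"]:
    a=[place_of(n,p) for p in (s,t)]
    print(n,[[(np.round(d["location"],1).tolist(),round(d["score"],2)) for d in l[:5 if n=='core0' else 2]] for l in a])
    if n!='core0' and a[0] and a[1]:
        x,e=tri([ray(p,l[0]["location"]) for p,l in zip((s,t),a)]);print("   ",x.round(4),np.round(e,4))
for n in ["cap","rod"]:
  for p in (s,t):
    for d in cut_out(n,p)[:1]:
      m=d["pixels"];yy,xx=np.where(m);print(n,d["score"],d["location"],xx.min(),xx.max(),yy.min(),yy.max())
print(sensors.sense())
E
```

```text
pics
[ 1.37395041 -0.15896111  1.0148924 ] [-1.977, -1.538, 0.607] -0.09560998655622875 [[572.58960727   0.         314.8866217 ]
 [  0.         572.58960727 239.46543195]
 [  0.           0.           1.        ]]
[0.39317348 0.03048352 1.00012926] [-2.082, 2.131, -0.172] 0.029449330930240786 [[508.45398903   0.         331.08148022]
 [  0.         508.45398903 235.39650672]
 [  0.           0.           1.        ]]
station [[([323.8, 275.6], 0.85)], [([338.4, 236.4], 0.97), ([358.4, 233.3], 0.46)]]
    [ 0.5876  0.043  -0.008 ] [0.0006 0.0006]
pump_axis [[([356.9, 260.8], 0.84), ([304.1, 294.3], 0.2)], [([296.1, 246.0], 0.78)]]
    [ 0.569   0.1275 -0.0023] [0.0012 0.0012]
bowl_floor [[([290.4, 281.6], 0.67), ([275.8, 293.7], 0.66)], [([376.8, 229.2], 0.69)]]
    [ 0.5971 -0.0351  0.0069] [0.0018 0.0018]
holder [[([443.3, 235.1], 0.74)], [([180.7, 255.9], 0.84)]]
    [0.5522 0.3519 0.008 ] [0.0054 0.0054]
holder_floor [[([353.7, 258.9], 0.35)], [([180.1, 258.3], 0.67)]]
    [0.5471 0.2328 0.0228] [0.1149 0.1149]
rod [[([442.5, 237.7], 0.28)], [([176.9, 258.7], 0.85)]]
    [ 0.5479
[... 874 characters left out ...]
 175 239 262
{'clock': 1.4, 'joint_positions': array([ 1.50411497e+00,  3.58615987e-01,  1.19230652e-02,  1.41250479e-05,
       -1.22407143e+00, -2.88104556e-01]), 'qvel': array([-0.00123724, -0.00061194,  0.00108601,  0.00110864,  0.00053233,
       -0.00052829]), 'effort': array([ 1.68633892e-05, -5.82378101e+01,  2.93298662e+01,  7.00244710e+00,
        1.23716777e-02, -2.46227188e-05]), 'eef_pos': array([0.23450151, 0.63295964, 0.2265635 ]), 'orientation': array([-3.09226052e+00,  5.54364853e-01, -1.51900026e-05]), 'ft_force': array([ 0.31201881, -0.20499088,  0.72388961]), 'torque': array([-0.04164005,  0.01907471,  0.01930833]), 'gripper_force': 0.0, 'finger_gap': 0.08736427149938117}
```

```bash
python3 - <<'E'
import cv2,numpy as np
a=cv2.imread("pics/s0.png")[150:380,150:500];b=cv2.imread("pics/t0.png")[120:320,120:520]
a=cv2.resize(a,None,fx=2.28,fy=2.28,interpolation=cv2.INTER_CUBIC)
b=cv2.resize(b,None,fx=2,fy=2,interpolation=cv2.INTER_CUBIC)
cv2.imwrite("pics/sc.png",a);cv2.imwrite("pics/tc.png",b)
E
```

```text
(no output)
```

View pics/sc.png

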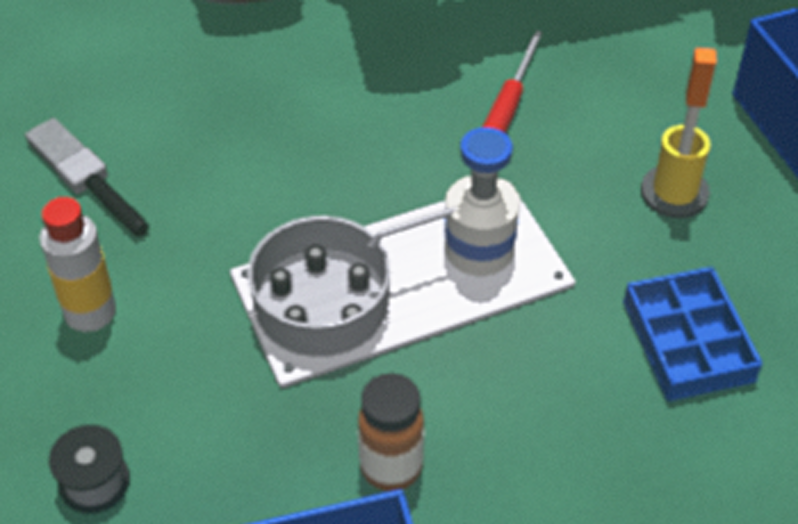

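View pics/tc.png

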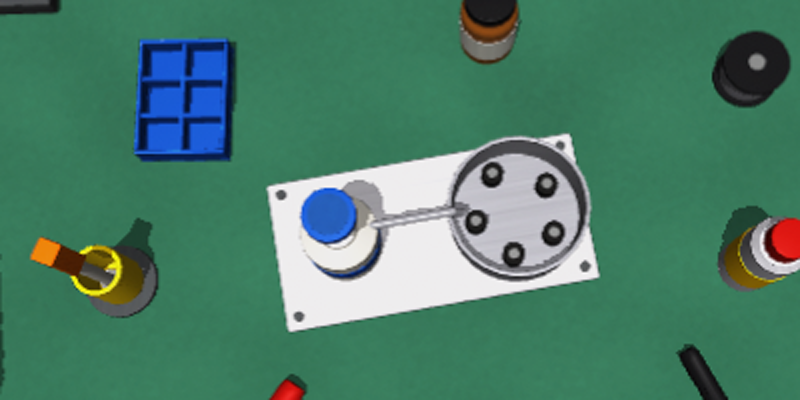

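The scene view (crop) shows the bowl at about (320,285), the cap at (487,150), and the rod leaning in the yellow cup at (683,160). The top view shows the plate corners clearly, with the cap at (328,215), the bowl at (518,207) and the cup at (97,270). Next I'll measure by colour in both views.

```bash
python3 - <<'E'
from h import *
s=imaging.snapshot("scene");t=imaging.snapshot("top")
def seg(p,lo,hi,box):
    hsv=cv2.cvtColor(p["image"],cv2.COLOR_RGB2HSV);m=cv2.inRange(hsv,lo,hi)
    k=np.zeros_like(m);x0,y0,x1,y1=box;k[y0:y1,x0:x1]=m[y0:y1,x0:x1];return k
def big(m):
    n,l,st,c=cv2.connectedComponentsWithStats(m);i=1+np.argmax(st[1:,4]);return l==i,c[i],st[i]
# plate corners in the top
m=seg(t,(0,0,200),(180,40,255),(240,170,430,295))
q=cv2.minAreaRect(cv2.findNonZero(big(cv2.morphologyEx(m,cv2.MORPH_CLOSE,np.ones((5,5))))[0].astype(np.uint8)))
c=np.array([atz(t,u,.01) for u in cv2.boxPoints(q)]);print("plate",c.round(4).tolist(),c.mean(0))
print([np.linalg.norm(c[i]-c[i-1]).round(4) for i in range(4)])
# cap
r=[];ms=[]
for p,b in ((s,(340,195,385,235)),(t,(262,205,305,250))):
    mm,cc,st=big(seg(p,(100,120,60),(130,255,255),b));print("cap",cc,st);ms.append(mm);r.append(ray(p,cc))
print("cap",tri(r))
# cup rim yellow / handle orange: corner extents
for p,b,n in ((s,(430,160,480,260),"s"),(t,(120,230,205,285),"t")):
    for nm,lo,hi in (("yellow",(22,120,80),(35,255,255)),("orange",(3,150,60),(19,255,255))):
        mm,cc,st=big(seg(p,lo,hi,b));print(n,nm,cc.round(1),st)
# rim ellipse fit: yellow bright in top
mm,_,_=big(seg(t,(22,120,180),(35,255,255),(120,230,205,285)))
e=cv2.fitEllipse(cv2.convexHull(cv2.findNonZero(mm.astype(np.uint8))));print("rim t",e,atz(t,e[0],.078))
big1=cv2.resize(np.hstack([s["image"][160:260,420:490],t["image"][215:315,120:215]]),None,fx=4.8,fy=4.8,interpolation=cv2.INTER_CUBIC)
cv2.imwrite("pics/c1.png",big1[...,::-1])
E
```

```text
plate [[0.637, 0.2169, 0.01], [0.6844, -0.0951, 0.01], [0.5367, -0.1127, 0.01], [0.4907, 0.1905, 0.01]] [0.58720873 0.04989138 0.01      ]
[np.float64(0.1486), np.float64(0.3155), np.float64(0.1487), np.float64(0.3066)]
cap [362.82670455 214.89204545] [352 206  23  19 352]
cap [283.95826377 227.17529215] [270 214  28  28 599]
cap (array([0.57466499, 0.13252959, 0.15349964]), [np.float64(0.0014923944726696395), np.float64(0.0014923944726697015)])
s yellow [448.2 222.8] [437 205  24  35 543]
s orange [457.2 182.9] [452 171  12  25 201]
t yellow [174.1 257.9] [156 242  34  30 445]
t orange [148.6 248.1] [135 239  28  20 308]
rim t ((167.61097717285156, 254.6088104248047), (24.08642578125, 25.44321060180664), 32.4006462097168) [0.54508318 0.35884302 0.078     ]
```

View pics/c1.png

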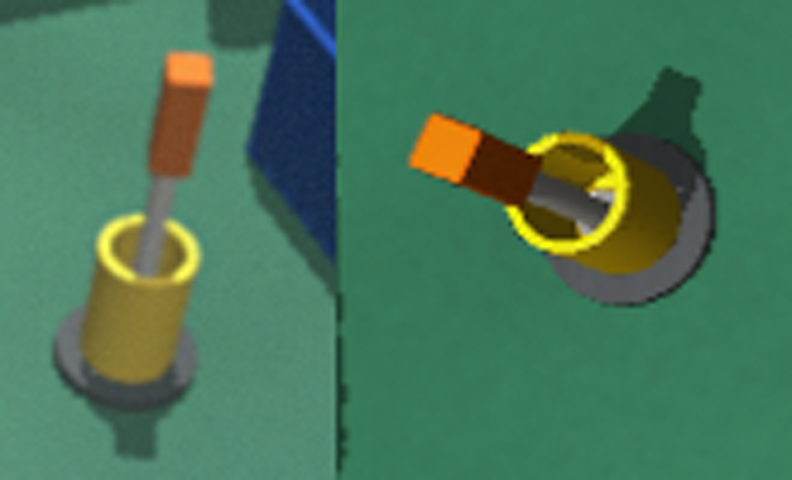

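The crop shows the handle's top face centred at (188,70) in the scene view and (444,147) in the top view. The rim is centred at (148,248) and (568,194). The rod leans slightly.

```bash
python3 - <<'E'
from h import *
s=imaging.snapshot("scene");t=imaging.snapshot("top")
S=lambda u,v:(u/4.8+420-.4,v/4.8+160-.4); T=lambda u,v:((u-336)/4.8+120-.4,v/4.8+215-.4)
print("handle top",tri([ray(s,S(189,70)),ray(t,T(446,148))]))
print("rim",tri([ray(s,S(149,248)),ray(t,T(568,194))]), "foot",tri([ray(s,S(126,345)),ray(t,T(636,222))]))
c=np.array([atz(t,T(*u),.19) for u in ((432,113),(482,133),(462,183),(410,164))])
for i in range(4):
    d=c[i]-c[i-1];print(np.linalg.norm(d).round(4),np.degrees(np.arctan2(d[1],d[0])).round(1))
# station axis: from screw holes (top crop /2 + (120,120))
h=np.array([atz(t,(u/2+120-.25,v/2+120-.25),.01) for u,v in ((281,195),(560,145),(585,267),(299,316))])
print("holes",h.round(4).tolist(),h.mean(0))
for a,b in ((0,1),(3,2),(0,3),(1,2)):
    d=h[b]-h[a];print(np.linalg.norm(d).round(4),np.degrees(np.arctan2(d[1],d[0])).round(2))
# bowl
print("bowlrim", tri([ray(s,(320/2.28+150-.3,273/2.28+150-.3)),ray(t,(520/2+120-.25,206/2+120-.25))]))
for p,n in((s,"s"),(t,"t")):
    L=[d for d in place_of("core0",p)[:5]]
    print(n,[(atz(p,d["location"],.015).round(4)[:2].tolist(),round(d["score"],2)) for d in L])
# model check: foot circle & rim fit of holder, in both
print("proj",proj(s,[.5451,.3588,.078]),proj(s,[.5451,.3588,0]),proj(t,[.5451,.3588,0]))
E
```

```text
handle top (array([0.54248057, 0.359106  , 0.19006975]), [np.float64(0.001457284922870244), np.float64(0.0014572849228702677)])
rim (array([0.54416251, 0.35744934, 0.07771143]), [np.float64(0.0008278682057011068), np.float64(0.0008278682057012922)]) foot (array([0.54354335, 0.35536743, 0.00820066]), [np.float64(0.0010302682579247174), np.float64(0.0010302682579247753)])
0.0186 -20.6
0.0189 -112.9
0.0181 160.7
0.0194 68.8
holes [[0.6274, 0.1992, 0.01], [0.6712, -0.0819, 0.01], [0.5468, -0.1006, 0.01], [0.5053, 0.1807, 0.01]] [0.58768635 0.04934271 0.01      ]
0.2845 -81.14
0.2843 -81.6
0.1236 -171.37
0.1258 -171.44
bowlrim (array([ 0.60014092, -0.03626235,  0.05377154]), [np.float64(0.00013392941870026098), np.float64(0.0001339294187002981)])
s [([0.5535, -0.0358], 0.6), ([0.623, -0.0658], 0.51), ([0.5779, -0.0727], 0.5), ([0.6405, -0.0122], 0.41), ([0.5843, 0.0007], 0.39)]
t [([0.5855, 0.0081], 0.7), ([0.5478, -0.2463], 0.7), ([0.6219, -0.0599], 0.65), ([0.5779, -0.0706], 0.61), ([0.5569, -0.0326], 0.44)]
proj [451.71037061 211.24660631] [446.47420171 234.09982979] [181.20215588 260.60114245]
```

```bash
cat >> h.py <<'E'
def go(*T,state=None,rots=None):
    """number of 35 mm rows and tool-axis units per row to each world target in turn"""
    q=sensors.sense(); a=np.array(q["eef_pos"]); Rm=rot(q["orientation"])
    print("at",a.round(4),"x-axis deg",np.degrees(np.arctan2(Rm[1,0],Rm[0,0])).round(2),"z",Rm[:,2].round(4),"F",np.round(q["ft_force"],2),"t",q["clock"],"gap",round(q["finger_gap"],4))
    for b in T:
        b=np.array(b);d=Rm.T@(b-a)/.15; n=int(np.ceil(np.linalg.norm(d)*.15/.036)); print(b,n,"rows of",(d/n).round(4),"total",d.round(4)); a=b
E
python3 -c "
from h import *
go([.5745,.1325,.227],[.5745,.1325,.175])"
```

```text
at [0.2345 0.6329 0.2266] x-axis deg -20.33 z [-0. -0. -1.] F [-0.61  0.5   0.52] t 1.7 gap 0.0875
[0.5745 0.1325 0.227 ] 17 rows of [ 0.1932  0.1377 -0.0002] total [ 3.2844e+00  2.3409e+00 -2.9000e-03]
[0.5745 0.1325 0.175 ] 2 rows of [-0.     -0.      0.1733] total [-0.     -0.      0.3467]
```

apply_moves(rows=[{"x": 0.193,"y": 0.138,"gripper": 1},{"x": 0.193,"y": 0.138,"gripper": 1},{"x": 0.193,"y": 0.138,"gripper": 1},{"x": 0.193,"y": 0.138,"gripper": 1},{"x": 0.193,"y": 0.138,"gripper": 1},{"x": 0.193,"y": 0.138,"gripper": 1},{"x": 0.193,"y": 0.138,"gripper": 1},{"x": 0.193,"y": 0.138,"gripper": 1}])

```text
validation failed for argument at $.ro...
```

apply_moves(rows=[{"x": 0.193,"y": 0.138,"gripper": 1},{"x": 0.193,"y": 0.138,"gripper": 1},{"x": 0.193,"y": 0.138,"gripper": 1},{"x": 0.193,"y": 0.138,"gripper": 1},{"x": 0.193,"y": 0.138,"gripper": 1},{"x": 0.193,"y": 0.138,"gripper": 1},{"x": 0.193,"y": 0.138,"gripper": 1},{"x": 0.193,"y": 0.138,"gripper": 1}])

```text
validation failed for argument at $.ro...
```

```bash
python3 -c "
from h import *
go([.5745,.1325,.227],[.5745,.1325,.175])"
```

```text
at [0.2345 0.6329 0.2266] x-axis deg -20.33 z [-0. -0. -1.] F [-0.61  0.5   0.52] t 1.7 gap 0.0875
[0.5745 0.1325 0.227 ] 17 rows of [ 0.1932  0.1377 -0.0002] total [ 3.2844e+00  2.3409e+00 -2.9000e-03]
[0.5745 0.1325 0.175 ] 2 rows of [-0.     -0.      0.1733] total [-0.     -0.      0.3467]
```

Probably every key is required in each row.

apply_moves(rows=[{"x": 0.193,"y": 0.138,"z": 0,"wx": 0,"wy": 0,"wz": 0,"gripper": 1},{"x": 0.193,"y": 0.138,"z": 0,"wx": 0,"wy": 0,"wz": 0,"gripper": 1},{"x": 0.193,"y": 0.138,"z": 0,"wx": 0,"wy": 0,"wz": 0,"gripper": 1},{"x": 0.193,"y": 0.138,"z": 0,"wx": 0,"wy": 0,"wz": 0,"gripper": 1},{"x": 0.193,"y": 0.138,"z": 0,"wx": 0,"wy": 0,"wz": 0,"gripper": 1},{"x": 0.193,"y": 0.138,"z": 0,"wx": 0,"wy": 0,"wz": 0,"gripper": 1},{"x": 0.193,"y": 0.138,"z": 0,"wx": 0,"wy": 0,"wz": 0,"gripper": 1},{"x": 0.193,"y": 0.138,"z": 0,"wx": 0,"wy": 0,"wz": 0,"gripper": 1}])

```text
clock: 2.37
eef_pos: [0.3948, 0.3957, 0.2269]
orientation: [-3.092, 0.554, -0.0]
ft_force: [0.4, 0.5, -0.5]
finger_gap: 0.0399
gripper_force: 0.0
```

apply_moves(rows=[{"x": 0.193,"y": 0.138,"z": 0,"wx": 0,"wy": 0,"wz": 0,"gripper": 1},{"x": 0.193,"y": 0.138,"z": 0,"wx": 0,"wy": 0,"wz": 0,"gripper": 1},{"x": 0.193,"y": 0.138,"z": 0,"wx": 0,"wy": 0,"wz": 0,"gripper": 1},{"x": 0.193,"y": 0.138,"z": 0,"wx": 0,"wy": 0,"wz": 0,"gripper": 1},{"x": 0.193,"y": 0.138,"z": 0,"wx": 0,"wy": 0,"wz": 0,"gripper": 1},{"x": 0.193,"y": 0.138,"z": 0,"wx": 0,"wy": 0,"wz": 0,"gripper": 1},{"x": 0.193,"y": 0.138,"z": 0,"wx": 0,"wy": 0,"wz": 0,"gripper": 1},{"x": 0.193,"y": 0.138,"z": 0,"wx": 0,"wy": 0,"wz": 0,"gripper": 1}])

```text
clock: 3.03
eef_pos: [0.5546, 0.1599, 0.2269]
orientation: [-3.092, 0.554, -0.001]
ft_force: [0.6, 1.4, 0.7]
finger_gap: 0.0001
gripper_force: 0.0
```

```bash
python3 -c "
from h import *
go([.5745,.1325,.227],[.5745,.1325,.172])"
```

```text
at [0.5546 0.1599 0.2269] x-axis deg -20.32 z [ 5.e-04  3.e-04 -1.e+00] F [0.6  1.36 0.7 ] t 3.0333 gap 0.0001
[0.5745 0.1325 0.227 ] 1 rows of [ 0.188   0.1248 -0.0007] total [ 0.188   0.1248 -0.0007]
[0.5745 0.1325 0.172 ] 2 rows of [-1.000e-04  1.000e-04  1.833e-01] total [-1.000e-04  2.000e-04  3.667e-01]
```

apply_moves(rows=[{"x": 0.186,"y": 0.124,"z": 0,"wx": 0,"wy": 0,"wz": 0,"gripper": 1},{"x": 0,"y": 0,"z": 0.18,"wx": 0,"wy": 0,"wz": 0,"gripper": 1},{"x": 0,"y": 0,"z": 0.16,"wx": 0,"wy": 0,"wz": 0,"gripper": 1},{"x": 0,"y": 0,"z": 0.02,"wx": 0,"wy": 0,"wz": 0,"gripper": 1},{"x": 0,"y": 0,"z": 0,"wx": 0,"wy": 0,"wz": 0,"gripper": 1}])

```text
clock: 3.45
eef_pos: [0.5727, 0.1336, 0.1713]
orientation: [3.09, -0.554, -0.004]
ft_force: [1.1, 0.1, 1.7]
finger_gap: 0.0005
gripper_force: 0.0
```

```bash
python3 -c "
from h import *
go([.5745,.1325,.160])
s=imaging.snapshot('scene');t=imaging.snapshot('top')
a=s['image'][150:270,310:430];b=t['image'][170:290,230:350]
cv2.imwrite('pics/c2.png',cv2.resize(np.hstack([a,b]),None,fx=3.3,fy=3.3,interpolation=cv2.INTER_CUBIC)[...,::-1])"
```

```text
at [0.5727 0.1336 0.1713] x-axis deg -20.35 z [-0.0029 -0.0018 -1.    ] F [1.11 0.1  1.66] t 3.45 gap 0.0005
[0.5745 0.1325 0.16  ] 1 rows of [0.0142 0.0027 0.0754] total [0.0142 0.0027 0.0754]
```

View pics/c2.png

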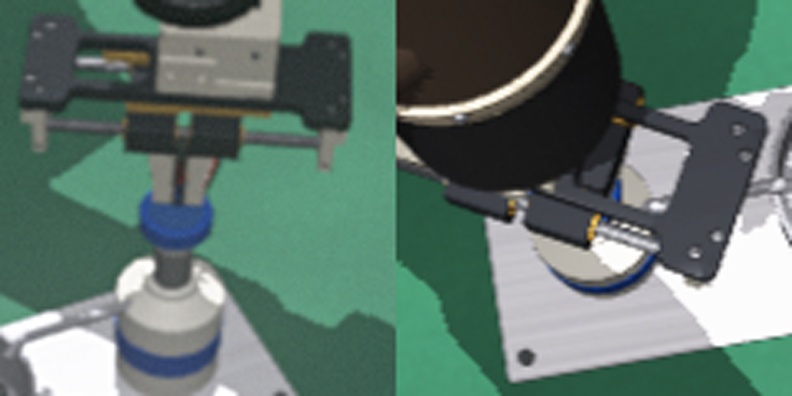

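The crop shows the shut fingertips (177,203) just above the cap centre (177,212), so they are well centred.

apply_moves(rows=[{"x": 0.01,"y": 0,"z": 0.02,"wx": 0,"wy": 0,"wz": 0,"gripper": 1},{"x": 0,"y": 0,"z": 0.02,"wx": 0,"wy": 0,"wz": 0,"gripper": 1},{"x": 0,"y": 0,"z": 0.02,"wx": 0,"wy": 0,"wz": 0,"gripper": 1},{"x": 0,"y": 0,"z": 0,"wx": 0,"wy": 0,"wz": 0,"gripper": 1}])

```text
clock: 3.88
eef_pos: [0.5746, 0.134, 0.1634]
orientation: [-3.092, 0.554, 0.0]
ft_force: [1.0, 0.7, 0.0]
finger_gap: 0.0006
gripper_force: 0.0
```

apply_moves(rows=[{"x": 0,"y": 0,"z": 0.02,"wx": 0,"wy": 0,"wz": 0,"gripper": 1},{"x": 0,"y": 0,"z": 0,"wx": 0,"wy": 0,"wz": 0,"gripper": 1}])

```text
clock: 4.05
eef_pos: [0.5747, 0.1338, 0.1602]
orientation: [3.092, -0.554, -0.001]
ft_force: [-0.7, 0.9, -0.4]
finger_gap: 0.0005
gripper_force: 0.0
```

apply_moves(rows=[{"x": 0,"y": 0,"z": 0.02,"wx": 0,"wy": 0,"wz": 0,"gripper": 1},{"x": 0,"y": 0,"z": 0,"wx": 0,"wy": 0,"wz": 0,"gripper": 1}])

```text
clock: 4.22
eef_pos: [0.575, 0.1339, 0.1575]
orientation: [-3.092, 0.554, -0.0]
ft_force: [-1.2, 0.8, 4.6]
finger_gap: 0.0005
gripper_force: 1.8
```

apply_moves(rows=[{"x": 0,"y": 0,"z": 0.02,"wx": 0,"wy": 0,"wz": 0,"gripper": 1},{"x": 0,"y": 0,"z": 0.02,"wx": 0,"wy": 0,"wz": 0,"gripper": 1},{"x": 0,"y": 0,"z": 0.02,"wx": 0,"wy": 0,"wz": 0,"gripper": 1},{"x": 0,"y": 0,"z": 0,"wx": 0,"wy": 0,"wz": 0,"gripper": 1}])

```text
clock: 4.55
eef_pos: [0.5751, 0.1339, 0.149]
orientation: [-3.092, 0.554, -0.001]
ft_force: [-3.4, 0.7, 8.3]
finger_gap: 0.0003
gripper_force: 3.9
```

apply_moves(rows=[{"x": 0,"y": 0,"z": 0.014,"wx": 0,"wy": 0,"wz": 0,"gripper": 1},{"x": 0,"y": 0,"z": 0,"wx": 0,"wy": 0,"wz": 0,"gripper": 1}])

```text
clock: 4.72
eef_pos: [0.5751, 0.1339, 0.1473]
orientation: [-3.092, 0.554, -0.001]
ft_force: [-4.0, 0.6, 8.8]
finger_gap: 0.0003
gripper_force: 4.4
```

apply_moves(rows=[{"x": 0,"y": 0,"z": 0.009,"wx": 0,"wy": 0,"wz": 0,"gripper": 1},{"x": 0,"y": 0,"z": 0,"wx": 0,"wy": 0,"wz": 0,"gripper": 1},{"x": 0,"y": 0,"z": 0,"wx": 0,"wy": 0,"wz": 0,"gripper": 1},{"x": 0,"y": 0,"z": 0,"wx": 0,"wy": 0,"wz": 0,"gripper": 1},{"x": 0,"y": 0,"z": 0,"wx": 0,"wy": 0,"wz": 0,"gripper": 1},{"x": 0,"y": 0,"z": 0,"wx": 0,"wy": 0,"wz": 0,"gripper": 1}])

```text
clock: 5.22
eef_pos: [0.5751, 0.1339, 0.1463]
orientation: [-3.092, 0.554, -0.002]
ft_force: [-4.5, -0.2, 9.1]
finger_gap: 0.0005
gripper_force: 4.6
```

apply_moves(rows=[{"x": 0,"y": 0,"z": 0.009,"wx": 0,"wy": 0,"wz": 0,"gripper": 1},{"x": 0,"y": 0,"z": 0,"wx": 0,"wy": 0,"wz": 0,"gripper": 1},{"x": 0,"y": 0,"z": 0,"wx": 0,"wy": 0,"wz": 0,"gripper": 1},{"x": 0,"y": 0,"z": 0,"wx": 0,"wy": 0,"wz": 0,"gripper": 1},{"x": 0,"y": 0,"z": 0,"wx": 0,"wy": 0,"wz": 0,"gripper": 1},{"x": 0,"y": 0,"z": 0,"wx": 0,"wy": 0,"wz": 0,"gripper": 1}])

```text
clock: 5.72
eef_pos: [0.5752, 0.1338, 0.1456]
orientation: [-3.092, 0.553, -0.002]
ft_force: [-5.2, 0.2, 13.4]
finger_gap: 0.0007
gripper_force: 6.7
```

The hard stop is reached at 13 N. Next I rise gently, then go to the rod.

apply_moves(rows=[{"x": 0,"y": 0,"z": -0.05,"wx": 0,"wy": 0,"wz": 0,"gripper": 1},{"x": 0,"y": 0,"z": -0.08,"wx": 0,"wy": 0,"wz": 0,"gripper": 1},{"x": 0,"y": 0,"z": -0.14,"wx": 0,"wy": 0,"wz": 0,"gripper": 1},{"x": 0,"y": 0,"z": -0.15,"wx": 0,"wy": 0,"wz": 0,"gripper": 1},{"x": 0,"y": 0,"z": -0.13,"wx": 0,"wy": 0,"wz": 0,"gripper": 1}])

```text
clock: 6.13
eef_pos: [0.575, 0.1337, 0.2274]
orientation: [-3.092, 0.554, -0.001]
ft_force: [0.8, 0.1, 0.3]
finger_gap: 0.0007
gripper_force: 0.0
```

```bash
python3 -c "
from h import *
go([.543,.3585,.23],[.543,.3585,.146])
s=imaging.snapshot('scene')
for d in cut_out('cap',s)[:1]: print(d['score'],d['location'])
"
```

```text
at [0.575  0.1337 0.2274] x-axis deg -20.33 z [ 3.e-04  0.e+00 -1.e+00] F [0.8  0.11 0.3 ] t 6.1333 gap 0.0007
[0.543  0.3585 0.23  ] 7 rows of [-0.1029 -0.1901 -0.0024] total [-0.7206 -1.3309 -0.0171]
[0.543  0.3585 0.146 ] 3 rows of [-1.000e-04  0.000e+00  1.867e-01] total [-2.0e-04  1.0e-04  5.6e-01]
0.77 [366.0, 216.2]
```

apply_moves(rows=[{"x": -0.103,"y": -0.19,"z": -0.004,"wx": 0,"wy": 0,"wz": 0,"gripper": 0},{"x": -0.103,"y": -0.19,"z": -0.004,"wx": 0,"wy": 0,"wz": 0,"gripper": 0},{"x": -0.103,"y": -0.19,"z": -0.004,"wx": 0,"wy": 0,"wz": 0,"gripper": 0},{"x": -0.103,"y": -0.19,"z": -0.004,"wx": 0,"wy": 0,"wz": 0,"gripper": 0},{"x": -0.103,"y": -0.19,"z": -0.004,"wx": 0,"wy": 0,"wz": 0,"gripper": 0},{"x": -0.103,"y": -0.19,"z": -0.004,"wx": 0,"wy": 0,"wz": 0,"gripper": 0},{"x": -0.103,"y": -0.19,"z": -0.004,"wx": 0,"wy": 0,"wz": 0,"gripper": 0},{"x": 0,"y": 0,"z": 0,"wx": 0,"wy": 0,"wz": 0,"gripper": 0}])

```text
clock: 6.9
eef_pos: [0.5419, 0.3631, 0.229]
orientation: [3.093, -0.549, -0.001]
ft_force: [1.1, -0.5, -0.1]
finger_gap: 0.0483
gripper_force: 0.0
```

```bash
python3 -c "
from h import *
go([.543,.3585,.146])
s=imaging.snapshot('scene');t=imaging.snapshot('top')
a=s['image'][110:250,400:520];b=t['image'][180:320,80:230]
cv2.imwrite('pics/c3.png',cv2.resize(np.hstack([a,b]),None,fx=2.9,fy=2.9,interpolation=cv2.INTER_CUBIC)[...,::-1])"
```

```text
at [0.5419 0.3631 0.229 ] x-axis deg -20.14 z [-5.e-04 -1.e-04 -1.e+00] F [ 1.09 -0.48 -0.14] t 6.9 gap 0.0483
[0.543  0.3585 0.146 ] 3 rows of [0.006  0.0088 0.1845] total [0.018  0.0263 0.5536]
```

View pics/c3.png

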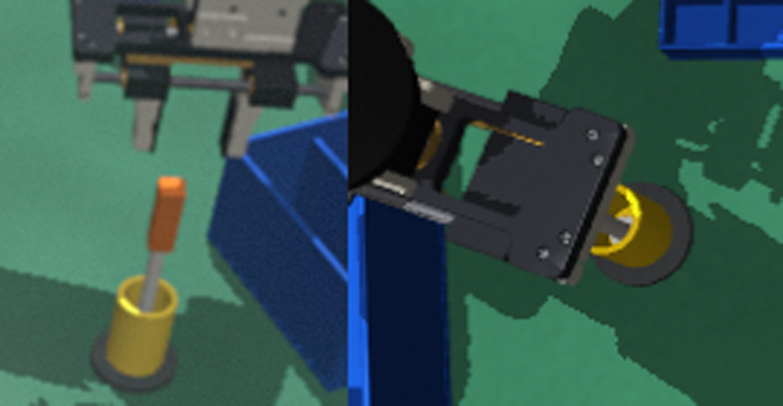

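The crop shows the handle top (172,180) below and roughly between the fingers, with the rod upright and the blue bin behind, out of the way.

apply_moves(rows=[{"x": 0.009,"y": 0.025,"z": 0.1,"wx": 0,"wy": 0,"wz": -0.01,"gripper": 0.4},{"x": 0.006,"y": 0,"z": 0.15,"wx": 0,"wy": 0,"wz": 0,"gripper": 0.4},{"x": 0,"y": 0,"z": 0.16,"wx": 0,"wy": 0,"wz": 0,"gripper": 0.4},{"x": 0,"y": 0,"z": 0.14,"wx": 0,"wy": 0,"wz": 0,"gripper": 0.4},{"x": 0,"y": 0,"z": 0,"wx": 0,"wy": 0,"wz": 0,"gripper": 0.4}])

```text
clock: 7.42
eef_pos: [0.5416, 0.3511, 0.1431]
orientation: [3.09, -0.532, -0.008]
ft_force: [-1.5, -0.7, -0.8]
finger_gap: 0.0523
gripper_force: 0.0
```

```bash
python3 -c "
from h import *
go([.543,.3585,.146])"
```

```text
at [0.5416 0.3511 0.1431] x-axis deg -19.55 z [-0.006  -0.0049 -1.    ] F [-1.48 -0.71 -0.78] t 7.4167 gap 0.0523
[0.543  0.3585 0.146 ] 1 rows of [-0.0075 -0.0495 -0.0199] total [-0.0075 -0.0495 -0.0199]
```

apply_moves(rows=[{"x": 0,"y": 0,"z": 0,"wx": 0,"wy": 0,"wz": 0,"gripper": 0.4},{"x": 0,"y": 0,"z": 0,"wx": 0,"wy": 0,"wz": 0,"gripper": 0.4}])

```text
clock: 7.58
eef_pos: [0.5445, 0.354, 0.1493]
orientation: [-3.096, 0.53, -0.002]
ft_force: [-0.4, 0.2, 0.6]
finger_gap: 0.0526
gripper_force: 0.0
```

```bash
python3 -c "
from h import *
go([.543,.3585,.146])"
```

```text
at [0.5445 0.354  0.1493] x-axis deg -19.45 z [ 1.3e-03  6.0e-04 -1.0e+00] F [-0.37  0.16  0.63] t 7.5833 gap 0.0526
[0.543  0.3585 0.146 ] 1 rows of [-0.0193 -0.0252  0.022 ] total [-0.0193 -0.0252  0.022 ]
```

Settled. I'll correct the offset and close.

apply_moves(rows=[{"x": -0.015,"y": -0.027,"z": 0.022,"wx": 0,"wy": 0,"wz": 0.01,"gripper": 0.4},{"x": 0,"y": 0,"z": 0,"wx": 0,"wy": 0,"wz": 0,"gripper": 0.4},{"x": 0,"y": 0,"z": 0,"wx": 0,"wy": 0,"wz": 0,"gripper": 1},{"x": 0,"y": 0,"z": 0,"wx": 0,"wy": 0,"wz": 0,"gripper": 1},{"x": 0,"y": 0,"z": 0,"wx": 0,"wy": 0,"wz": 0,"gripper": 1},{"x": 0,"y": 0,"z": 0,"wx": 0,"wy": 0,"wz": 0,"gripper": 1},{"x": 0,"y": 0,"z": 0,"wx": 0,"wy": 0,"wz": 0,"gripper": 1},{"x": 0,"y": 0,"z": 0,"wx": 0,"wy": 0,"wz": 0,"gripper": 1}], force=40)

```text
clock: 8.25
eef_pos: [0.5428, 0.3587, 0.1447]
orientation: [-3.092, 0.554, -0.0]
ft_force: [0.2, 0.6, 0.4]
finger_gap: 0.0198
gripper_force: 39.7
```

apply_moves(rows=[{"x": 0,"y": 0,"z": 0,"wx": 0,"wy": 0,"wz": 0,"gripper": 1},{"x": 0,"y": 0,"z": 0,"wx": 0,"wy": 0,"wz": 0,"gripper": 1},{"x": 0,"y": 0,"z": 0,"wx": 0,"wy": 0,"wz": 0,"gripper": 1}])

```text
clock: 8.5
eef_pos: [0.5429, 0.3587, 0.1447]
orientation: [3.092, -0.554, 0.0]
ft_force: [-0.7, -0.4, 1.1]
finger_gap: 0.0198
gripper_force: 39.7
```

```bash
python3 -c "
from h import *
go([.543,.3585,.146])"
```

```text
at [0.5429 0.3587 0.1447] x-axis deg -20.32 z [ 1.e-04 -0.e+00 -1.e+00] F [-0.65 -0.38  1.09] t 8.5 gap 0.0198
[0.543  0.3585 0.146 ] 1 rows of [ 0.0013  0.001  -0.0084] total [ 0.0013  0.001  -0.0084]
```

apply_moves(rows=[{"x": 0,"y": 0,"z": -0.08,"wx": 0,"wy": 0,"wz": 0,"gripper": 1},{"x": 0,"y": 0,"z": -0.14,"wx": 0,"wy": 0,"wz": 0,"gripper": 1},{"x": 0,"y": 0,"z": -0.2,"wx": 0,"wy": 0,"wz": 0,"gripper": 1},{"x": 0,"y": 0,"z": -0.2,"wx": 0,"wy": 0,"wz": 0,"gripper": 1},{"x": 0,"y": 0,"z": -0.2,"wx": 0,"wy": 0,"wz": 0,"gripper": 1},{"x": 0,"y": 0,"z": -0.2,"wx": 0,"wy": 0,"wz": 0,"gripper": 1},{"x": 0,"y": 0,"z": -0.14,"wx": 0,"wy": 0,"wz": 0,"gripper": 1},{"x": 0,"y": 0,"z": -0.06,"wx": 0,"wy": 0,"wz": 0,"gripper": 1}])

```text
clock: 9.17
eef_pos: [0.5437, 0.3591, 0.3326]
orientation: [-3.088, 0.553, -0.006]
ft_force: [-0.4, 0.1, -0.5]
finger_gap: 0.0198
gripper_force: 39.7
```

```bash
python3 -c "
from h import *
go([.6,-.036,.33],[.6,-.036,.24])
s=imaging.snapshot('scene');t=imaging.snapshot('top')
for p in (s,t):
  print([(d['score'],d['location']) for d in place_of('rod',p)[:2]])
a=s['image'][100:240,390:530];b=t['image'][180:320,80:230]
cv2.imwrite('pics/c4.png',cv2.resize(np.hstack([a,b]),None,fx=2.7,fy=2.7,interpolation=cv2.INTER_CUBIC)[...,::-1])"
```

```text
at [0.5437 0.3591 0.3326] x-axis deg -20.32 z [ 0.0045  0.0038 -1.    ] F [-0.4   0.1  -0.49] t 9.1667 gap 0.0198
[ 0.6   -0.036  0.33 ] 12 rows of [0.1055 0.195  0.0008] total [1.2666 2.3399 0.0093]
[ 0.6   -0.036  0.24 ] 3 rows of [-0.0006  0.001   0.2   ] total [-0.0018  0.0031  0.6   ]
[(0.75, [462.9, 169.4])]
[(0.65, [139.9, 240.8])]
```

View pics/c4.png

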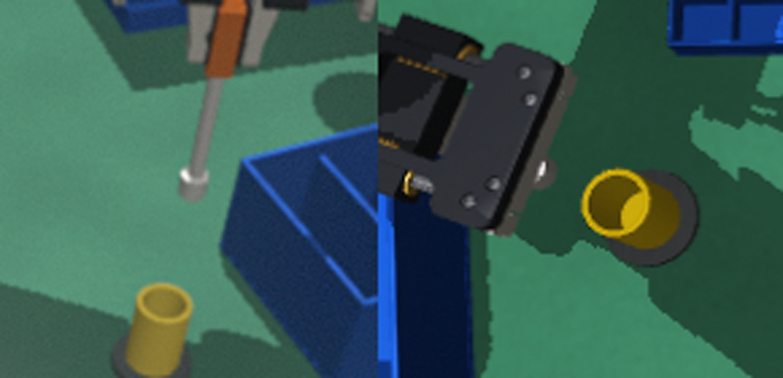

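The rod is held and lifted clear. Its foot shows at (193,190) in the scene crop and (546,173) in the top crop. I'll compute the foot offset while moving on.

apply_moves(rows=[{"x": 0.05,"y": 0.1,"z": 0,"wx": 0,"wy": 0,"wz": 0,"gripper": 1},{"x": 0.09,"y": 0.16,"z": 0,"wx": 0,"wy": 0,"wz": 0,"gripper": 1},{"x": 0.1,"y": 0.19,"z": 0,"wx": 0,"wy": 0,"wz": 0,"gripper": 1},{"x": 0.11,"y": 0.2,"z": 0,"wx": 0,"wy": 0,"wz": 0,"gripper": 1},{"x": 0.11,"y": 0.2,"z": 0,"wx": 0,"wy": 0,"wz": 0,"gripper": 1},{"x": 0.11,"y": 0.2,"z": 0,"wx": 0,"wy": 0,"wz": 0,"gripper": 1},{"x": 0.11,"y": 0.2,"z": 0,"wx": 0,"wy": 0,"wz": 0,"gripper": 1},{"x": 0.11,"y": 0.2,"z": 0,"wx": 0,"wy": 0,"wz": 0,"gripper": 1}])

```text
clock: 10.03
eef_pos: [0.5775, 0.1113, 0.3258]
orientation: [3.091, -0.554, -0.004]
ft_force: [0.6, -0.2, -1.3]
finger_gap: 0.02
gripper_force: 39.7
```

apply_moves(rows=[{"x": 0.11,"y": 0.2,"z": 0,"wx": 0,"wy": 0,"wz": 0,"gripper": 1},{"x": 0.11,"y": 0.2,"z": 0,"wx": 0,"wy": 0,"wz": 0,"gripper": 1},{"x": 0.11,"y": 0.2,"z": 0,"wx": 0,"wy": 0,"wz": 0,"gripper": 1},{"x": 0.09,"y": 0.16,"z": 0,"wx": 0,"wy": 0,"wz": 0,"gripper": 1},{"x": 0.057,"y": 0.12,"z": 0,"wx": 0,"wy": 0,"wz": 0,"gripper": 1},{"x": 0.1,"y": 0.2,"z": 0,"wx": 0,"wy": 0,"wz": 0,"gripper": 1},{"x": 0,"y": 0,"z": 0,"wx": 0,"wy": 0,"wz": 0,"gripper": 1},{"x": 0,"y": 0,"z": 0,"wx": 0,"wy": 0,"wz": 0,"gripper": 1}])

```text
clock: 10.7
eef_pos: [0.6023, -0.0704, 0.3255]
orientation: [3.091, -0.559, -0.005]
ft_force: [0.7, 0.9, 0.2]
finger_gap: 0.0198
gripper_force: 39.7
```

```bash
python3 -c "
from h import *
go([.6,-.036,.33],[.6,-.036,.2])
s=imaging.snapshot('scene');t=imaging.snapshot('top')
r=[]
for p in (s,t):
  L=place_of('rod',p); print([(d['score'],d['location']) for d in L[:2]]); r.append(ray(p,L[0]['location'])) if L else 0
print(tri(r) if len(r)==2 else 0)
P=np.array(sensors.sense()['eef_pos'])-[0,0,.1327]
print('expect',proj(s,P),proj(t,P))
a=s['image'][140:300,210:390];b=t['image'][150:310,300:480]
cv2.imwrite('pics/c5.png',cv2.resize(np.hstack([a,b]),None,fx=2.2,fy=2.2,interpolation=cv2.INTER_CUBIC)[...,::-1])"
```

```text
at [ 0.6023 -0.0704  0.3255] x-axis deg -20.5 z [-3.5e-03 -3.0e-04 -1.0e+00] F [0.71 0.87 0.16] t 10.7 gap 0.0198
[ 0.6   -0.036  0.33 ] 1 rows of [-0.0949 -0.2093 -0.0297] total [-0.0949 -0.2093 -0.0297]
[ 0.6   -0.036  0.2  ] 4 rows of [ 0.0007 -0.0003  0.2167] total [ 0.0027 -0.0013  0.8667]
[(0.96, [272.0, 226.2])]
[(0.96, [401.2, 199.6])]
(array([ 0.60464038, -0.06403512,  0.20189798]), [np.float64(0.002183238026807273), np.float64(0.0021832380268073056)])
expect [271.31848332 228.60106022] [404.44776458 201.95418368]
```

View pics/c5.png

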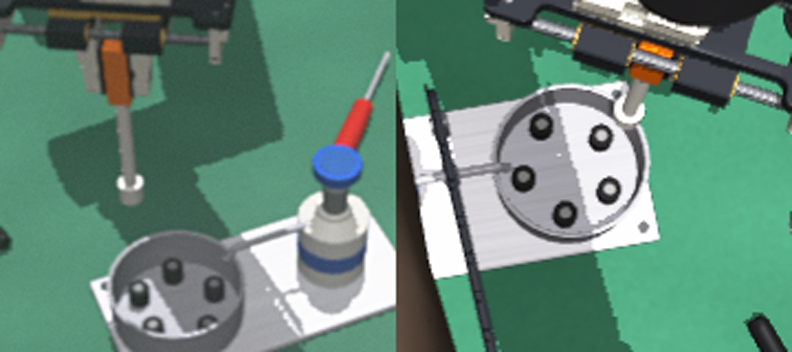

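Foot at (130,190) in the scene crop and (628,112) in the top crop. I overshot by one row, so the foot is at the bowl's -y rim, high above it. I'll move back to the centre and partway down.

apply_moves(rows=[{"x": -0.045,"y": -0.1,"z": 0,"wx": 0,"wy": 0,"wz": 0,"gripper": 1},{"x": -0.05,"y": -0.1,"z": 0.05,"wx": 0,"wy": 0,"wz": 0,"gripper": 1},{"x": 0,"y": 0,"z": 0.15,"wx": 0,"wy": 0,"wz": 0,"gripper": 1},{"x": 0,"y": 0,"z": 0.15,"wx": 0,"wy": 0,"wz": 0,"gripper": 1},{"x": 0,"y": 0,"z": 0.1,"wx": 0,"wy": 0,"wz": 0,"gripper": 1},{"x": 0,"y": 0,"z": 0.05,"wx": 0,"wy": 0,"wz": 0,"gripper": 1},{"x": 0,"y": 0,"z": 0,"wx": 0,"wy": 0,"wz": 0,"gripper": 1},{"x": 0,"y": 0,"z": 0,"wx": 0,"wy": 0,"wz": 0,"gripper": 1}])

```text
clock: 11.57
eef_pos: [0.6005, -0.0349, 0.2531]
orientation: [3.092, -0.553, 0.0]
ft_force: [-0.2, 0.1, -1.2]
finger_gap: 0.0199
gripper_force: 39.7
```

```bash
python3 -c "
from h import *
go([.599,-.037,.25],[.599,-.037,.152])
s=imaging.snapshot('scene');t=imaging.snapshot('top')
r=[]
for p in (s,t):
  L=place_of('rod',p); print([(d['score'],d['location']) for d in L[:2]]); r.append(ray(p,L[0]['location'])) if L else 0
print(tri(r) if len(r)==2 else 0)
P=np.array(sensors.sense()['eef_pos'])-[0,0,.1327]
print('expect',proj(s,P),proj(t,P))
def draw(p):
  im=p['image'].copy()
  for r,z in((.064,.06),(.064,.015)):
    c=[proj(p,[.6+r*np.cos(a),-.036+r*np.sin(a),z]) for a in np.linspace(0,6.3,60)]
    for q in c: im[int(round(q[1])),int(round(q[0]))]=(255,0,255)
  q=proj(p,P).round().astype(int); im[q[1],q[0]]=(255,0,0)
  return im
a=draw(s)[190:330,210:370];b=draw(t)[150:290,300:460]
cv2.imwrite('pics/c6.png',cv2.resize(np.hstack([a,b]),None,fx=2.5,fy=2.5,interpolation=cv2.INTER_CUBIC)[...,::-1])"
```

```text
at [ 0.6005 -0.0349  0.2531] x-axis deg -20.27 z [ 2.e-04 -4.e-04 -1.e+00] F [-0.24  0.13 -1.24] t 11.5667 gap 0.0199
[ 0.599 -0.037  0.25 ] 1 rows of [-0.0049  0.0166  0.0208] total [-0.0049  0.0166  0.0208]
[ 0.599 -0.037  0.152] 3 rows of [-1.000e-04 -1.000e-04  2.178e-01] total [-2.000e-04 -2.000e-04  6.533e-01]
[(0.63, [290.4, 246.0])]
[(0.72, [377.6, 215.4])]
(array([ 0.59744223, -0.02968647,  0.12563246]), [np.float64(0.0016655336566772751), np.float64(0.001665533656677244)])
expect [289.07045357 249.09919911] [381.42317533 214.12767096]
```

View pics/c6.png

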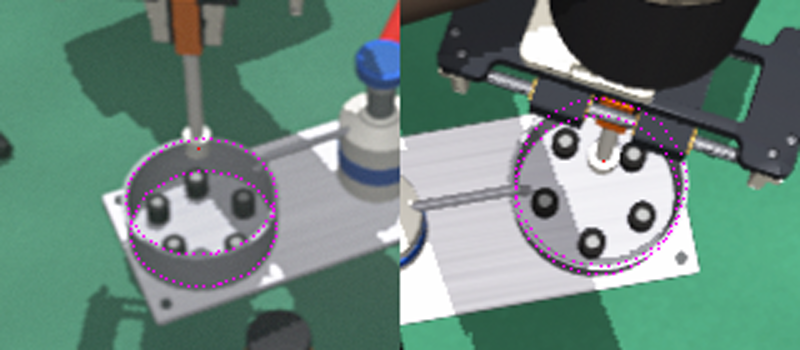

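The foot (604,157 in the top crop) matches the expected dot, centred over the free middle, and the bowl overlay fits. Now I descend slowly.

apply_moves(rows=[{"x": -0.007,"y": 0.01,"z": 0.08,"wx": 0,"wy": 0,"wz": 0,"gripper": 1},{"x": 0,"y": 0,"z": 0.13,"wx": 0,"wy": 0,"wz": 0,"gripper": 1},{"x": 0,"y": 0,"z": 0.13,"wx": 0,"wy": 0,"wz": 0,"gripper": 1},{"x": 0,"y": 0,"z": 0.12,"wx": 0,"wy": 0,"wz": 0,"gripper": 1},{"x": 0,"y": 0,"z": 0.1,"wx": 0,"wy": 0,"wz": 0,"gripper": 1},{"x": 0,"y": 0,"z": 0.06,"wx": 0,"wy": 0,"wz": 0,"gripper": 1},{"x": 0,"y": 0,"z": 0.03,"wx": 0,"wy": 0,"wz": 0,"gripper": 1},{"x": 0,"y": 0,"z": 0,"wx": 0,"wy": 0,"wz": 0,"gripper": 1}], force=55)

```text
clock: 12.43
eef_pos: [0.5987, -0.0364, 0.1548]
orientation: [3.092, -0.555, -0.001]
ft_force: [0.4, 0.2, -0.6]
finger_gap: 0.0197
gripper_force: 54.7
```

apply_moves(rows=[{"x": 0,"y": 0,"z": 0,"wx": 0,"wy": 0,"wz": 0,"gripper": 1},{"x": 0,"y": 0,"z": 0,"wx": 0,"wy": 0,"wz": 0,"gripper": 1}])

```text
clock: 12.6
eef_pos: [0.5996, -0.0363, 0.1564]
orientation: [-3.092, 0.554, -0.003]
ft_force: [-0.6, -0.0, -0.3]
finger_gap: 0.0198
gripper_force: 54.7
```

Now out to the gap on the +x side, with the foot about 6 mm above the floor.

apply_moves(rows=[{"x": 0.05,"y": -0.01,"z": 0.015,"wx": 0,"wy": 0,"wz": 0,"gripper": 1},{"x": 0.06,"y": -0.012,"z": 0,"wx": 0,"wy": 0,"wz": 0,"gripper": 1},{"x": 0.06,"y": -0.012,"z": 0,"wx": 0,"wy": 0,"wz": 0,"gripper": 1},{"x": 0.045,"y": -0.009,"z": 0,"wx": 0,"wy": 0,"wz": 0,"gripper": 1},{"x": 0.02,"y": -0.004,"z": 0,"wx": 0,"wy": 0,"wz": 0,"gripper": 1},{"x": 0,"y": 0,"z": 0,"wx": 0,"wy": 0,"wz": 0,"gripper": 1}])

```text
clock: 13.1
eef_pos: [0.6352, -0.0422, 0.1524]
orientation: [3.092, -0.555, -0.001]
ft_force: [-0.8, 0.4, -0.1]
finger_gap: 0.02
gripper_force: 54.7
```

apply_moves(rows=[{"x": -0.014,"y": -0.045,"z": 0,"wx": 0,"wy": 0,"wz": 0,"gripper": 1},{"x": -0.022,"y": -0.042,"z": 0,"wx": 0,"wy": 0,"wz": 0,"gripper": 1},{"x": -0.03,"y": -0.036,"z": 0,"wx": 0,"wy": 0,"wz": 0,"gripper": 1},{"x": -0.036,"y": -0.03,"z": 0,"wx": 0,"wy": 0,"wz": 0,"gripper": 1},{"x": -0.042,"y": -0.022,"z": 0,"wx": 0,"wy": 0,"wz": 0,"gripper": 1},{"x": -0.045,"y": -0.014,"z": 0,"wx": 0,"wy": 0,"wz": 0,"gripper": 1},{"x": -0.047,"y": -0.005,"z": 0,"wx": 0,"wy": 0,"wz": 0,"gripper": 1},{"x": -0.047,"y": 0.005,"z": 0,"wx": 0,"wy": 0,"wz": 0,"gripper": 1}])

```text
clock: 13.77
eef_pos: [0.6032, -0.0002, 0.153]
orientation: [3.092, -0.553, -0.001]
ft_force: [0.4, 1.2, -1.3]
finger_gap: 0.0199
gripper_force: 54.9
```

```bash
python3 -c "
from h import *
P=np.array([.599,-.036,.154]);a=np.radians(-20.3)
x=np.array([np.cos(a),np.sin(a)]);y=np.array([np.sin(a),-np.cos(a)])
print('expected',P[:2]+.15*((.2354-.283)*x+(-.0468-.189)*y))
go(P)"
```

```text
expected [ 6.04574587e-01 -3.49747831e-04]
at [ 6.032e-01 -2.000e-04  1.530e-01] x-axis deg -20.29 z [-7.e-04 -5.e-04 -1.e+00] F [ 0.43  1.2  -1.25] t 13.7667 gap 0.0199
[ 0.599 -0.036  0.154] 2 rows of [ 0.0283  0.1168 -0.0033] total [ 0.0566  0.2336 -0.0065]
```

Tracking well, with low forces. Continuing with quarters B, C and D.

apply_moves(rows=[{"x": -0.045,"y": 0.014,"z": 0,"wx": 0,"wy": 0,"wz": 0,"gripper": 1},{"x": -0.042,"y": 0.022,"z": 0,"wx": 0,"wy": 0,"wz": 0,"gripper": 1},{"x": -0.036,"y": 0.03,"z": 0,"wx": 0,"wy": 0,"wz": 0,"gripper": 1},{"x": -0.03,"y": 0.036,"z": 0,"wx": 0,"wy": 0,"wz": 0,"gripper": 1},{"x": -0.022,"y": 0.042,"z": 0,"wx": 0,"wy": 0,"wz": 0,"gripper": 1},{"x": -0.014,"y": 0.045,"z": 0,"wx": 0,"wy": 0,"wz": 0,"gripper": 1},{"x": -0.005,"y": 0.047,"z": 0,"wx": 0,"wy": 0,"wz": 0,"gripper": 1},{"x": 0.005,"y": 0.047,"z": 0,"wx": 0,"wy": 0,"wz": 0,"gripper": 1}])

```text
clock: 14.43
eef_pos: [0.563, -0.0304, 0.1532]
orientation: [-3.091, 0.554, -0.002]
ft_force: [4.5, 2.0, 1.8]
finger_gap: 0.0196
gripper_force: 55.0
```

apply_moves(rows=[{"x": 0.014,"y": 0.045,"z": 0,"wx": 0,"wy": 0,"wz": 0,"gripper": 1},{"x": 0.022,"y": 0.042,"z": 0,"wx": 0,"wy": 0,"wz": 0,"gripper": 1},{"x": 0.03,"y": 0.036,"z": 0,"wx": 0,"wy": 0,"wz": 0,"gripper": 1},{"x": 0.036,"y": 0.03,"z": 0,"wx": 0,"wy": 0,"wz": 0,"gripper": 1},{"x": 0.042,"y": 0.022,"z": 0,"wx": 0,"wy": 0,"wz": 0,"gripper": 1},{"x": 0.045,"y": 0.014,"z": 0,"wx": 0,"wy": 0,"wz": 0,"gripper": 1},{"x": 0.047,"y": 0.005,"z": 0,"wx": 0,"wy": 0,"wz": 0,"gripper": 1},{"x": 0.047,"y": -0.005,"z": 0,"wx": 0,"wy": 0,"wz": 0,"gripper": 1}])

```text
clock: 15.1
eef_pos: [0.5961, -0.0687, 0.1534]
orientation: [-3.085, 0.554, -0.008]
ft_force: [4.9, 13.8, -1.1]
finger_gap: 0.0198
gripper_force: 55.3
```

apply_moves(rows=[{"x": 0.045,"y": -0.014,"z": 0,"wx": 0,"wy": 0,"wz": 0,"gripper": 1},{"x": 0.042,"y": -0.022,"z": 0,"wx": 0,"wy": 0,"wz": 0,"gripper": 1},{"x": 0.036,"y": -0.03,"z": 0,"wx": 0,"wy": 0,"wz": 0,"gripper": 1},{"x": 0.03,"y": -0.036,"z": 0,"wx": 0,"wy": 0,"wz": 0,"gripper": 1},{"x": 0.022,"y": -0.042,"z": 0,"wx": 0,"wy": 0,"wz": 0,"gripper": 1},{"x": 0.014,"y": -0.045,"z": 0,"wx": 0,"wy": 0,"wz": 0,"gripper": 1},{"x": 0.005,"y": -0.047,"z": 0,"wx": 0,"wy": 0,"wz": 0,"gripper": 1},{"x": -0.005,"y": -0.047,"z": 0,"wx": 0,"wy": 0,"wz": 0,"gripper": 1}])

```text
clock: 15.77
eef_pos: [0.6311, -0.0427, 0.1513]
orientation: [3.089, -0.556, -0.012]
ft_force: [-5.4, 0.9, 2.1]
finger_gap: 0.0201
gripper_force: 55.0
```

```bash
python3 -c "
from h import *
go([.599,-.036,.154])
s=imaging.snapshot('scene');t=imaging.snapshot('top')
a=s['image'][170:330,210:370];b=t['image'][140:300,300:460]
cv2.imwrite('pics/c7.png',cv2.resize(np.hstack([a,b]),None,fx=2.5,fy=2.5,interpolation=cv2.INTER_CUBIC)[...,::-1])"
```

```text
at [ 0.6311 -0.0427  0.1513] x-axis deg -20.4 z [-0.0082 -0.0012 -1.    ] F [-5.35  0.9   2.14] t 15.7667 gap 0.0201
[ 0.599 -0.036  0.154] 1 rows of [-0.2162  0.0326 -0.0163] total [-0.2162  0.0326 -0.0163]
```

View pics/c7.png

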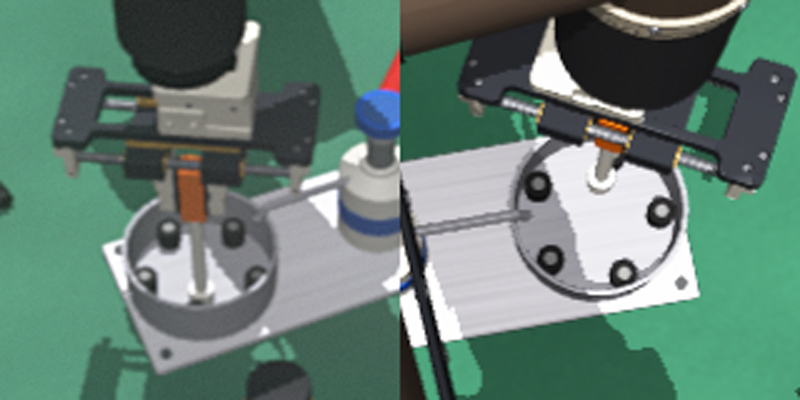

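After one turn the rod is upright with its foot at (600,180) in the top crop. The cores (538,186), (550,259), (623,273) and (660,212) have shifted and all lie in the bowl. Second turn.

apply_moves(rows=[{"x": -0.014,"y": -0.045,"z": 0,"wx": 0,"wy": 0,"wz": 0,"gripper": 1},{"x": -0.022,"y": -0.042,"z": 0,"wx": 0,"wy": 0,"wz": 0,"gripper": 1},{"x": -0.03,"y": -0.036,"z": 0,"wx": 0,"wy": 0,"wz": 0,"gripper": 1},{"x": -0.036,"y": -0.03,"z": 0,"wx": 0,"wy": 0,"wz": 0,"gripper": 1},{"x": -0.042,"y": -0.022,"z": 0,"wx": 0,"wy": 0,"wz": 0,"gripper": 1},{"x": -0.045,"y": -0.014,"z": 0,"wx": 0,"wy": 0,"wz": 0,"gripper": 1},{"x": -0.047,"y": -0.005,"z": 0,"wx": 0,"wy": 0,"wz": 0,"gripper": 1},{"x": -0.047,"y": 0.005,"z": 0,"wx": 0,"wy": 0,"wz": 0,"gripper": 1}])

```text
clock: 16.53
eef_pos: [0.6015, -0.0035, 0.1529]
orientation: [3.086, -0.553, -0.007]
ft_force: [-3.5, -8.6, 2.4]
finger_gap: 0.0198
gripper_force: 55.0
```

apply_moves(rows=[{"x": -0.045,"y": 0.014,"z": 0,"wx": 0,"wy": 0,"wz": 0,"gripper": 1},{"x": -0.042,"y": 0.022,"z": 0,"wx": 0,"wy": 0,"wz": 0,"gripper": 1},{"x": -0.036,"y": 0.03,"z": 0,"wx": 0,"wy": 0,"wz": 0,"gripper": 1},{"x": -0.03,"y": 0.036,"z": 0,"wx": 0,"wy": 0,"wz": 0,"gripper": 1},{"x": -0.022,"y": 0.042,"z": 0,"wx": 0,"wy": 0,"wz": 0,"gripper": 1},{"x": -0.014,"y": 0.045,"z": 0,"wx": 0,"wy": 0,"wz": 0,"gripper": 1},{"x": -0.005,"y": 0.047,"z": 0,"wx": 0,"wy": 0,"wz": 0,"gripper": 1},{"x": 0.005,"y": 0.047,"z": 0,"wx": 0,"wy": 0,"wz": 0,"gripper": 1}])

```text
clock: 17.2
eef_pos: [0.5642, -0.0305, 0.154]
orientation: [-3.091, 0.553, -0.006]
ft_force: [0.8, -0.4, -0.8]
finger_gap: 0.0201
gripper_force: 55.0
```

apply_moves(rows=[{"x": 0.014,"y": 0.045,"z": 0,"wx": 0,"wy": 0,"wz": 0,"gripper": 1},{"x": 0.022,"y": 0.042,"z": 0,"wx": 0,"wy": 0,"wz": 0,"gripper": 1},{"x": 0.03,"y": 0.036,"z": 0,"wx": 0,"wy": 0,"wz": 0,"gripper": 1},{"x": 0.036,"y": 0.03,"z": 0,"wx": 0,"wy": 0,"wz": 0,"gripper": 1},{"x": 0.042,"y": 0.022,"z": 0,"wx": 0,"wy": 0,"wz": 0,"gripper": 1},{"x": 0.045,"y": 0.014,"z": 0,"wx": 0,"wy": 0,"wz": 0,"gripper": 1},{"x": 0.047,"y": 0.005,"z": 0,"wx": 0,"wy": 0,"wz": 0,"gripper": 1},{"x": 0.047,"y": -0.005,"z": 0,"wx": 0,"wy": 0,"wz": 0,"gripper": 1}])

```text
clock: 17.87
eef_pos: [0.5912, -0.0715, 0.1521]
orientation: [-3.091, 0.556, 0.007]
ft_force: [-6.0, 7.7, 4.9]
finger_gap: 0.0199
gripper_force: 55.0
```

apply_moves(rows=[{"x": 0.045,"y": -0.014,"z": 0,"wx": 0,"wy": 0,"wz": 0,"gripper": 1},{"x": 0.042,"y": -0.022,"z": 0,"wx": 0,"wy": 0,"wz": 0,"gripper": 1},{"x": 0.036,"y": -0.03,"z": 0,"wx": 0,"wy": 0,"wz": 0,"gripper": 1},{"x": 0.03,"y": -0.036,"z": 0,"wx": 0,"wy": 0,"wz": 0,"gripper": 1},{"x": 0.022,"y": -0.042,"z": 0,"wx": 0,"wy": 0,"wz": 0,"gripper": 1},{"x": 0.014,"y": -0.045,"z": 0,"wx": 0,"wy": 0,"wz": 0,"gripper": 1},{"x": 0.005,"y": -0.047,"z": 0,"wx": 0,"wy": 0,"wz": 0,"gripper": 1},{"x": -0.005,"y": -0.047,"z": 0,"wx": 0,"wy": 0,"wz": 0,"gripper": 1}])

```text
clock: 18.53
eef_pos: [0.6346, -0.0416, 0.1527]
orientation: [3.092, -0.555, -0.001]
ft_force: [-0.5, -0.3, -1.2]
finger_gap: 0.0196
gripper_force: 55.0
```

```bash
python3 -c "
from h import *
go([.599,-.036,.154])
s=imaging.snapshot('scene');t=imaging.snapshot('top')
r=[]
for p in (s,t):
  L=place_of('rod',p); print([(d['score'],d['location']) for d in L[:1]]); r.append(ray(p,L[0]['location'])) if L else 0
  print([(atz(p,d['location'],.015)[:2].round(3).tolist(),round(d['score'],2)) for d in place_of('core0',p)[:7]])
print(tri(r) if len(r)==2 else 0)"
```

```text
at [ 0.6346 -0.0416  0.1527] x-axis deg -20.34 z [-5.e-04 -3.e-04 -1.e+00] F [-0.52 -0.28 -1.18] t 18.5333 gap 0.0196
[ 0.599 -0.036  0.154] 2 rows of [-0.1177  0.0236 -0.0044] total [-0.2353  0.0473 -0.0088]
[(0.72, [296.5, 287.0])]
[([0.615, 0.009], 0.62), ([0.611, -0.093], 0.56), ([0.559, -0.017], 0.52), ([0.561, -0.068], 0.45)]
[]
[([0.56, -0.068], 0.61), ([0.606, 0.022], 0.48), ([0.615, -0.085], 0.4)]
0
```

Third turn.

apply_moves(rows=[{"x": -0.014,"y": -0.045,"z": 0,"wx": 0,"wy": 0,"wz": 0,"gripper": 1},{"x": -0.022,"y": -0.042,"z": 0,"wx": 0,"wy": 0,"wz": 0,"gripper": 1},{"x": -0.03,"y": -0.036,"z": 0,"wx": 0,"wy": 0,"wz": 0,"gripper": 1},{"x": -0.036,"y": -0.03,"z": 0,"wx": 0,"wy": 0,"wz": 0,"gripper": 1},{"x": -0.042,"y": -0.022,"z": 0,"wx": 0,"wy": 0,"wz": 0,"gripper": 1},{"x": -0.045,"y": -0.014,"z": 0,"wx": 0,"wy": 0,"wz": 0,"gripper": 1},{"x": -0.047,"y": -0.005,"z": 0,"wx": 0,"wy": 0,"wz": 0,"gripper": 1},{"x": -0.047,"y": 0.005,"z": 0,"wx": 0,"wy": 0,"wz": 0,"gripper": 1}])

```text
clock: 19.5
eef_pos: [0.6045, -0.0023, 0.154]
orientation: [3.089, -0.552, 0.003]
ft_force: [2.3, -9.7, 0.9]
finger_gap: 0.0198
gripper_force: 55.0
```

apply_moves(rows=[{"x": -0.045,"y": 0.014,"z": 0,"wx": 0,"wy": 0,"wz": 0,"gripper": 1},{"x": -0.042,"y": 0.022,"z": 0,"wx": 0,"wy": 0,"wz": 0,"gripper": 1},{"x": -0.036,"y": 0.03,"z": 0,"wx": 0,"wy": 0,"wz": 0,"gripper": 1},{"x": -0.03,"y": 0.036,"z": 0,"wx": 0,"wy": 0,"wz": 0,"gripper": 1},{"x": -0.022,"y": 0.042,"z": 0,"wx": 0,"wy": 0,"wz": 0,"gripper": 1},{"x": -0.014,"y": 0.045,"z": 0,"wx": 0,"wy": 0,"wz": 0,"gripper": 1},{"x": -0.005,"y": 0.047,"z": 0,"wx": 0,"wy": 0,"wz": 0,"gripper": 1},{"x": 0.005,"y": 0.047,"z": 0,"wx": 0,"wy": 0,"wz": 0,"gripper": 1}])

```text
clock: 20.17
eef_pos: [0.5639, -0.0309, 0.1536]
orientation: [-3.092, 0.553, -0.004]
ft_force: [2.6, -1.1, -1.0]
finger_gap: 0.0198
gripper_force: 55.0
```

apply_moves(rows=[{"x": 0.014,"y": 0.045,"z": 0,"wx": 0,"wy": 0,"wz": 0,"gripper": 1},{"x": 0.022,"y": 0.042,"z": 0,"wx": 0,"wy": 0,"wz": 0,"gripper": 1},{"x": 0.03,"y": 0.036,"z": 0,"wx": 0,"wy": 0,"wz": 0,"gripper": 1},{"x": 0.036,"y": 0.03,"z": 0,"wx": 0,"wy": 0,"wz": 0,"gripper": 1},{"x": 0.042,"y": 0.022,"z": 0,"wx": 0,"wy": 0,"wz": 0,"gripper": 1},{"x": 0.045,"y": 0.014,"z": 0,"wx": 0,"wy": 0,"wz": 0,"gripper": 1},{"x": 0.047,"y": 0.005,"z": 0,"wx": 0,"wy": 0,"wz": 0,"gripper": 1},{"x": 0.047,"y": -0.005,"z": 0,"wx": 0,"wy": 0,"wz": 0,"gripper": 1}])

```text
clock: 20.83
eef_pos: [0.594, -0.0708, 0.1531]
orientation: [-3.089, 0.555, -0.001]
ft_force: [-3.6, 9.9, 4.7]
finger_gap: 0.0201
gripper_force: 55.0
```

apply_moves(rows=[{"x": 0.045,"y": -0.014,"z": 0,"wx": 0,"wy": 0,"wz": 0,"gripper": 1},{"x": 0.042,"y": -0.022,"z": 0,"wx": 0,"wy": 0,"wz": 0,"gripper": 1},{"x": 0.036,"y": -0.03,"z": 0,"wx": 0,"wy": 0,"wz": 0,"gripper": 1},{"x": 0.03,"y": -0.036,"z": 0,"wx": 0,"wy": 0,"wz": 0,"gripper": 1},{"x": 0.022,"y": -0.042,"z": 0,"wx": 0,"wy": 0,"wz": 0,"gripper": 1},{"x": 0.014,"y": -0.045,"z": 0,"wx": 0,"wy": 0,"wz": 0,"gripper": 1},{"x": 0.005,"y": -0.047,"z": 0,"wx": 0,"wy": 0,"wz": 0,"gripper": 1},{"x": -0.005,"y": -0.047,"z": 0,"wx": 0,"wy": 0,"wz": 0,"gripper": 1}])

```text
clock: 21.5
eef_pos: [0.6337, -0.0421, 0.1523]
orientation: [3.091, -0.555, -0.004]
ft_force: [-2.2, 0.6, 0.2]
finger_gap: 0.0197
gripper_force: 55.0
```

```bash
python3 -c "
from h import *
go([.599,-.036,.154],[.599,-.036,.33])"
```

```text
at [ 0.6337 -0.0421  0.1523] x-axis deg -20.36 z [-2.6e-03 -6.0e-04 -1.0e+00] F [-2.19  0.59  0.18] t 21.5 gap 0.0197
[ 0.599 -0.036  0.154] 1 rows of [-0.2311  0.0423 -0.011 ] total [-0.2311  0.0423 -0.011 ]
[ 0.599 -0.036  0.33 ] 5 rows of [-0.0005  0.0003 -0.2347] total [-0.0026  0.0017 -1.1733]
```

Back to the middle, then lift straight up slowly.

apply_moves(rows=[{"x": -0.08,"y": 0.016,"z": 0,"wx": 0,"wy": 0,"wz": 0,"gripper": 1},{"x": -0.1,"y": 0.02,"z": 0,"wx": 0,"wy": 0,"wz": 0,"gripper": 1},{"x": -0.055,"y": 0.011,"z": -0.02,"wx": 0,"wy": 0,"wz": 0,"gripper": 1},{"x": 0,"y": 0,"z": -0.1,"wx": 0,"wy": 0,"wz": 0,"gripper": 1},{"x": 0,"y": 0,"z": -0.2,"wx": 0,"wy": 0,"wz": 0,"gripper": 1},{"x": 0,"y": 0,"z": -0.24,"wx": 0,"wy": 0,"wz": 0,"gripper": 1},{"x": 0,"y": 0,"z": -0.24,"wx": 0,"wy": 0,"wz": 0,"gripper": 1},{"x": 0,"y": 0,"z": -0.24,"wx": 0,"wy": 0,"wz": 0,"gripper": 1}])

```text
clock: 22.17
eef_pos: [0.5986, -0.0364, 0.3112]
orientation: [-3.092, 0.554, -0.001]
ft_force: [2.4, 0.7, -0.3]
finger_gap: 0.0196
gripper_force: 55.0
```

apply_moves(rows=[{"x": 0,"y": 0,"z": -0.1,"wx": 0,"wy": 0,"wz": 0,"gripper": 1},{"x": 0,"y": 0,"z": -0.04,"wx": 0,"wy": 0,"wz": 0,"gripper": 1},{"x": 0,"y": 0,"z": 0,"wx": 0,"wy": 0,"wz": 0,"gripper": 1},{"x": 0,"y": 0,"z": 0,"wx": 0,"wy": 0,"wz": 0,"gripper": 1}])

```text
clock: 22.5
eef_pos: [0.5984, -0.0362, 0.329]
orientation: [-3.092, 0.554, 0.002]
ft_force: [-0.1, -0.2, -1.6]
finger_gap: 0.0195
gripper_force: 55.0
```

```bash
python3 -c "
from h import *
go([.5429,.3587,.33],[.5429,.3587,.23])
s=imaging.snapshot('scene');t=imaging.snapshot('top')
P=np.array(sensors.sense()['eef_pos'])-[0,0,.1327]
for p in (s,t):
  print([(round(d['score'],2),np.round(d['location'],1)) for d in place_of('rod',p)[:1]],'expect',proj(p,P).round(1))
a=s['image'][130:300,210:370];b=t['image'][140:310,300:460]
cv2.imwrite('pics/c8.png',cv2.resize(np.hstack([a,b]),None,fx=2.5,fy=2.5,interpolation=cv2.INTER_CUBIC)[...,::-1])"
```

```text
at [ 0.5984 -0.0362  0.329 ] x-axis deg -20.33 z [-9.e-04  3.e-04 -1.e+00] F [-0.06 -0.23 -1.58] t 22.5 gap 0.0195
[0.5429 0.3587 0.33  ] 12 rows of [-0.1051 -0.195  -0.0005] total [-1.2616 -2.3401 -0.0055]
[0.5429 0.3587 0.23  ] 3 rows of [ 2.000e-04 -0.000e+00  2.222e-01] total [ 6.000e-04 -0.000e+00  6.667e-01]
[(0.93, array([286.8, 221.6]))] expect [286.4 223.6]
[(0.71, array([381.5, 209.2]))] expect [385.2 205.2]
```

View pics/c8.png

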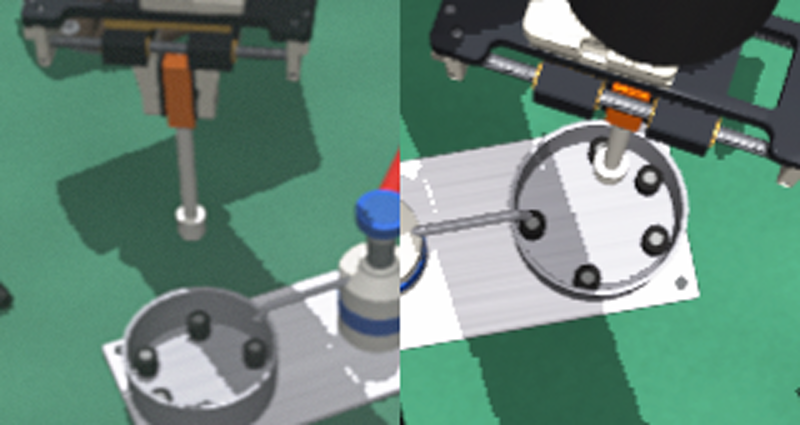

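All five cores are in the bowl, at top crop (598,155), (649,180), (655,240), (587,278) and (531,224). The rod is upright, with its foot at (610,165) as expected. Returning to the cup.

apply_moves(rows=[{"x": -0.05,"y": -0.093,"z": 0,"wx": 0,"wy": 0,"wz": 0,"gripper": 1},{"x": -0.08,"y": -0.148,"z": 0,"wx": 0,"wy": 0,"wz": 0,"gripper": 1},{"x": -0.1,"y": -0.186,"z": 0,"wx": 0,"wy": 0,"wz": 0,"gripper": 1},{"x": -0.11,"y": -0.204,"z": 0,"wx": 0,"wy": 0,"wz": 0,"gripper": 1},{"x": -0.11,"y": -0.204,"z": 0,"wx": 0,"wy": 0,"wz": 0,"gripper": 1},{"x": -0.11,"y": -0.204,"z": 0,"wx": 0,"wy": 0,"wz": 0,"gripper": 1},{"x": -0.11,"y": -0.204,"z": 0,"wx": 0,"wy": 0,"wz": 0,"gripper": 1},{"x": -0.11,"y": -0.204,"z": 0,"wx": 0,"wy": 0,"wz": 0,"gripper": 1}])

```text
clock: 23.37
eef_pos: [0.5638, 0.2094, 0.3291]
orientation: [3.091, -0.554, -0.001]
ft_force: [1.1, -0.2, -1.3]
finger_gap: 0.0195
gripper_force: 55.0
```

apply_moves(rows=[{"x": -0.11,"y": -0.204,"z": 0,"wx": 0,"wy": 0,"wz": 0,"gripper": 1},{"x": -0.11,"y": -0.204,"z": 0,"wx": 0,"wy": 0,"wz": 0,"gripper": 1},{"x": -0.1,"y": -0.186,"z": 0,"wx": 0,"wy": 0,"wz": 0,"gripper": 1},{"x": -0.08,"y": -0.148,"z": 0,"wx": 0,"wy": 0,"wz": 0,"gripper": 1},{"x": -0.052,"y": -0.096,"z": 0,"wx": 0,"wy": 0,"wz": 0,"gripper": 1},{"x": -0.03,"y": -0.055,"z": 0,"wx": 0,"wy": 0,"wz": 0,"gripper": 1},{"x": 0,"y": 0,"z": 0,"wx": 0,"wy": 0,"wz": 0,"gripper": 1},{"x": 0,"y": 0,"z": 0,"wx": 0,"wy": 0,"wz": 0,"gripper": 1}])

```text
clock: 24.03
eef_pos: [0.5433, 0.3582, 0.3294]
orientation: [3.091, -0.554, -0.001]
ft_force: [0.2, -0.3, -1.3]
finger_gap: 0.0201
gripper_force: 55.0
```

apply_moves(rows=[{"x": 0,"y": 0,"z": 0.1,"wx": 0,"wy": 0,"wz": 0,"gripper": 1},{"x": 0,"y": 0,"z": 0.16,"wx": 0,"wy": 0,"wz": 0,"gripper": 1},{"x": 0,"y": 0,"z": 0.14,"wx": 0,"wy": 0,"wz": 0,"gripper": 1},{"x": 0,"y": 0,"z": 0.1,"wx": 0,"wy": 0,"wz": 0,"gripper": 1},{"x": 0,"y": 0,"z": 0,"wx": 0,"wy": 0,"wz": 0,"gripper": 1},{"x": 0,"y": 0,"z": 0,"wx": 0,"wy": 0,"wz": 0,"gripper": 1},{"x": 0,"y": 0,"z": 0,"wx": 0,"wy": 0,"wz": 0,"gripper": 1}])

```text
clock: 24.62
eef_pos: [0.5442, 0.358, 0.2565]
orientation: [-3.091, 0.555, -0.002]
ft_force: [0.2, -0.5, -0.4]
finger_gap: 0.0199
gripper_force: 55.0
```

```bash
python3 -c "
from h import *
go([.5429,.3587,.15])
s=imaging.snapshot('scene');t=imaging.snapshot('top')
P=np.array(sensors.sense()['eef_pos'])-[0,0,.1327]
for p in (s,t):
  print([(round(d['score'],2),np.round(d['location'],1)) for d in place_of('rod',p)[:1]],'expect',proj(p,P).round(1))
a=s['image'][120:260,400:520];b=t['image'][190:330,100:220]
cv2.imwrite('pics/c9.png',cv2.resize(np.hstack([a,b]),None,fx=3.3,fy=3.3,interpolation=cv2.INTER_CUBIC)[...,::-1])"
```

```text
at [0.5442 0.358  0.2565] x-axis deg -20.38 z [ 1.7e-03  9.0e-04 -1.0e+00] F [ 0.18 -0.51 -0.38] t 24.6167 gap 0.0199
[0.5429 0.3587 0.15  ] 3 rows of [-3.400e-03 -1.000e-04  2.368e-01] total [-1.030e-02 -2.000e-04  7.103e-01]
[(0.94, array([455.5, 197.1]))] expect [454.7 196.5]
[] expect [158.7 251.2]
```

View pics/c9.png

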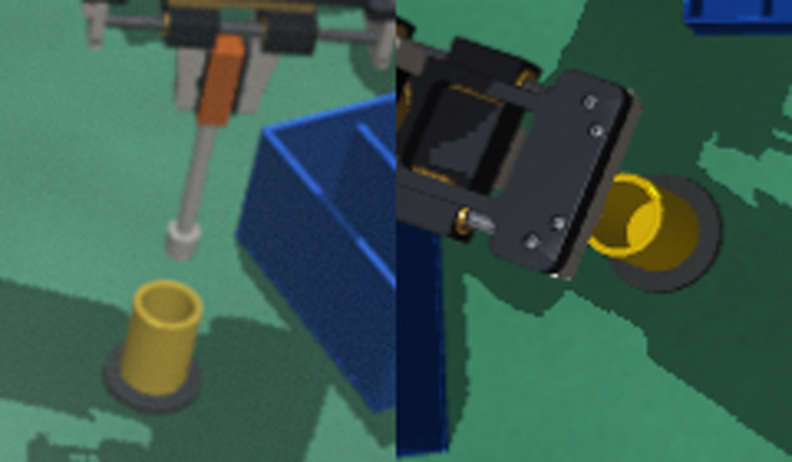

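The rod's foot (182,240 in the scene crop) is right above the cup (168,302) and matches the expected position. Lowering.

apply_moves(rows=[{"x": -0.004,"y": 0,"z": 0.08,"wx": 0,"wy": 0,"wz": 0,"gripper": 1},{"x": 0,"y": 0,"z": 0.1,"wx": 0,"wy": 0,"wz": 0,"gripper": 1},{"x": 0,"y": 0,"z": 0.1,"wx": 0,"wy": 0,"wz": 0,"gripper": 1},{"x": 0,"y": 0,"z": 0.08,"wx": 0,"wy": 0,"wz": 0,"gripper": 1},{"x": 0,"y": 0,"z": 0.04,"wx": 0,"wy": 0,"wz": 0,"gripper": 1},{"x": 0,"y": 0,"z": 0,"wx": 0,"wy": 0,"wz": 0,"gripper": 1}])

```text
clock: 25.32
eef_pos: [0.5422, 0.3583, 0.193]
orientation: [3.09, -0.554, -0.002]
ft_force: [-1.0, -0.5, -1.0]
finger_gap: 0.0197
gripper_force: 55.0
```

apply_moves(rows=[{"x": 0,"y": 0,"z": 0.1,"wx": 0,"wy": 0,"wz": 0,"gripper": 1},{"x": 0,"y": 0,"z": 0.1,"wx": 0,"wy": 0,"wz": 0,"gripper": 1},{"x": 0,"y": 0,"z": 0.07,"wx": 0,"wy": 0,"wz": 0,"gripper": 1},{"x": 0,"y": 0,"z": 0.03,"wx": 0,"wy": 0,"wz": 0,"gripper": 1},{"x": 0,"y": 0,"z": 0.015,"wx": 0,"wy": 0,"wz": 0,"gripper": 1},{"x": 0,"y": 0,"z": 0,"wx": 0,"wy": 0,"wz": 0,"gripper": 1},{"x": 0,"y": 0,"z": 0,"wx": 0,"wy": 0,"wz": 0,"gripper": 1}])

```text
clock: 25.9
eef_pos: [0.5431, 0.3591, 0.1484]
orientation: [-3.092, 0.554, -0.001]
ft_force: [0.5, 0.1, -0.5]
finger_gap: 0.0195
gripper_force: 55.0
```

apply_moves(rows=[{"x": 0,"y": 0,"z": 0.015,"wx": 0,"wy": 0,"wz": 0,"gripper": 1},{"x": 0,"y": 0,"z": 0.005,"wx": 0,"wy": 0,"wz": 0,"gripper": 1},{"x": 0,"y": 0,"z": 0,"wx": 0,"wy": 0,"wz": 0,"gripper": 1},{"x": 0,"y": 0,"z": 0,"wx": 0,"wy": 0,"wz": 0,"gripper": 1}])

```text
clock: 26.23
eef_pos: [0.5427, 0.3588, 0.1449]
orientation: [-3.092, 0.554, -0.0]
ft_force: [0.7, 0.2, -1.7]
finger_gap: 0.0195
gripper_force: 55.0
```

apply_moves(rows=[{"x": 0,"y": 0,"z": 0,"wx": 0,"wy": 0,"wz": 0,"gripper": 0.7},{"x": 0,"y": 0,"z": 0,"wx": 0,"wy": 0,"wz": 0,"gripper": 0.5},{"x": 0,"y": 0,"z": 0,"wx": 0,"wy": 0,"wz": 0,"gripper": 0.4},{"x": 0,"y": 0,"z": 0,"wx": 0,"wy": 0,"wz": 0,"gripper": 0.4},{"x": 0,"y": 0,"z": 0,"wx": 0,"wy": 0,"wz": 0,"gripper": 0.4},{"x": 0,"y": 0,"z": 0,"wx": 0,"wy": 0,"wz": 0,"gripper": 0.4}])

```text
clock: 26.73
eef_pos: [0.5427, 0.3588, 0.1447]
orientation: [-3.092, 0.554, -0.0]
ft_force: [-0.6, 0.3, 0.3]
finger_gap: 0.0512
gripper_force: 0.0
```

apply_moves(rows=[{"x": 0,"y": 0,"z": -0.06,"wx": 0,"wy": 0,"wz": 0,"gripper": 0.4},{"x": 0,"y": 0,"z": -0.12,"wx": 0,"wy": 0,"wz": 0,"gripper": 0.4},{"x": 0,"y": 0,"z": -0.18,"wx": 0,"wy": 0,"wz": 0,"gripper": 0.4},{"x": 0,"y": 0,"z": -0.2,"wx": 0,"wy": 0,"wz": 0,"gripper": 0.4},{"x": 0,"y": 0,"z": -0.2,"wx": 0,"wy": 0,"wz": 0,"gripper": 0.4},{"x": 0,"y": 0,"z": -0.1,"wx": 0,"wy": 0,"wz": 0,"gripper": 0.4},{"x": 0,"y": 0,"z": 0,"wx": 0,"wy": 0,"wz": 0,"gripper": 0.4},{"x": 0,"y": 0,"z": 0,"wx": 0,"wy": 0,"wz": 0,"gripper": 0.4}])

```text
clock: 27.4
eef_pos: [0.543, 0.3591, 0.2755]
orientation: [-3.09, 0.554, -0.002]
ft_force: [0.2, -0.5, 0.2]
finger_gap: 0.0522
gripper_force: 0.0
```

```bash
python3 -c "
from h import *
go([.5429,.3587,.28])
s=imaging.snapshot('scene');t=imaging.snapshot('top')
for n in ('rod','holder_floor','cap'):
  print(n,[[(round(d['score'],2),np.round(d['location'],1).tolist()) for d in (cut_out if n=='cap' else place_of)(n,p)[:1]] for p in (s,t)])
print('floor',proj(s,[.5435,.358,.012]))
a=s['image'][140:340,220:500]
cv2.imwrite('pics/c10.png',cv2.resize(a,None,fx=2.8,fy=2.8,interpolation=cv2.INTER_CUBIC)[...,::-1])"
```

```text
at [0.543  0.3591 0.2755] x-axis deg -20.33 z [ 0.0019  0.0023 -1.    ] F [ 0.22 -0.55  0.16] t 27.4 gap 0.0522
[0.5429 0.3587 0.28  ] 1 rows of [ 0.0005  0.0025 -0.03  ] total [ 0.0005  0.0025 -0.03  ]
rod [[], []]
holder_floor [[(0.89, [448.1, 231.4])], [(0.96, [178.5, 259.6])]]
cap [[(0.77, [366.6, 215.4])], [(0.94, [286.2, 228.2])]]
floor [446.68526927 230.29667971]
```

View pics/c10.png

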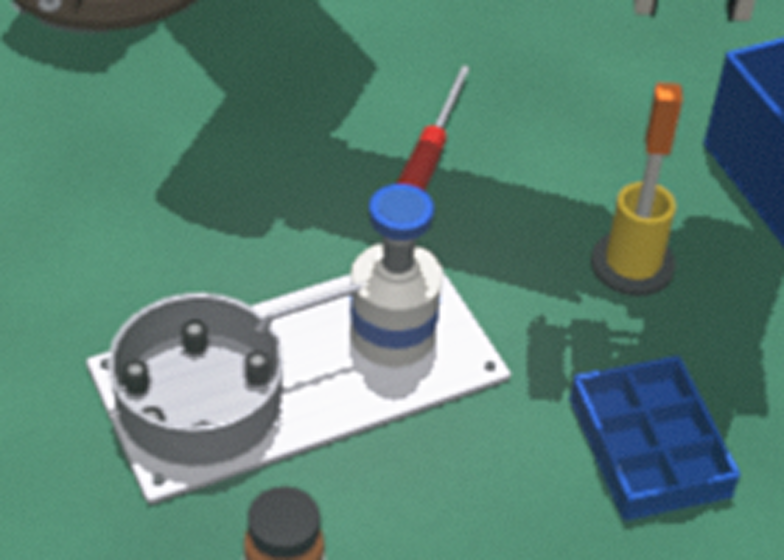

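The rod stands upright in its cup (handle at 665,115), the cap is up at (401,208), the cores are in the bowl, and the gripper is clear. Handing in.

```bash
python3 -c "
from h import *
print(finish_job())"
```

```text
the job is handed in; nothing more can be done
None
```

I handed the job in at about 27 s of the 72 s limit, and no verdict came back. I pressed the cap to its stop at about 13 N and it sprang back. I stirred three full turns at up to 14 N on the wrist readings, and the rod is upright in its cup with all five cores still in the bowl.

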